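Load a glued lid blank in the press and lower the drilled pressing plate over its rod

ROBOT

A 6-joint arm with a two-finger parallel gripper is mounted at the origin on the work surface. World frame = base frame: x ahead of the robot, y to its left, z up, the work surface at z = 0. Lengths are in m, angles in rad, forces in N, time in s.
With the tool pointing down it reaches from about 0.325 to 0.75 m from the base axis. Payload 7.6 kg.
Tool frame: the origin (TCP) lies midway between the tips of the shut fingers; the grasp point (between the pads) lies 19 mm behind it (manip.grasp_offset is the distance from the TCP to the grasp point, in m); z points along the fingers, y is the line along which they close (so a half turn about z gives the same grasp; the last joint's range is limited). The gripper opens to 85 mm and grips with 20 to 120 N. Pads are 22 mm wide; open, the fingers measure 114 mm over their backs; the gripper's body (76 mm by 85 mm) begins 54 mm behind the grasp point. The pads swing forward as they close: fully open they stand 13 mm farther back than shut.
Start: joints at [1.166, 0.052, 1.401, -0, 1.689, -0.07], TCP at [0.172, 0.496, 0.231] pointing down, gripper open.
Joint ranges: [-2.9, 2.9], [-0.91, 2.17], [0.12, 2.37], [-1.06, 4.2], [0.26, 2.73], [-2.93, 2.93]. Speed limits (rad/s): [2.57, 2.57, 3.01, 3.14, 3.14, 3.14].

INTERFACE

Orientations are given as a 3x3 rotation matrix whose columns are the frame's x, y, z axes.
In Python, from plant import monitor, camera, manip, cut_out gives the robot as it stands.
- The arm moves only by the tool carry_out, never from a script. Its argument "increments" is a list of rows, each an object of numbers: "grip": the opening, from 0 (shut) to 1 (fully open); "x", "y", "z": the shift along the tool's x, y, z in mm; "rx", "ry", "rz": the turn, a rotation vector about the tool's x, y, z in degrees. In form: [{"grip": .., "x": .., "y": .., "z": .., "rx": .., "ry": .., "rz": ..}, ...]. A call has exactly 8 rows; each row is the pose to reach, as a shift and turn from the pose commanded when the call began, along the tool's axes at that moment; what a row does not reach only later rows make up. A row lasts 1/8 s, in which the tool goes at most 62.5 mm and 10.7 degrees, less where a joint would pass 70% of its speed; a pose out of reach is approached as far as the arm can. A call with a gripper value outside its range is refused whole. The fingers move at their own pace and stop on an object; "grip_force" is the grip in N (left out, the last holds). Time passes only in rows, so rows that repeat a pose let the fingers close, or fill a call up. It gives the time, the measured TCP pose, the force, the opening and the grip force at its end, in the units of the state.
- monitor.observe(): the state, without advancing time (a new reading comes with each control period).
- camera(name): name is "side" or "top" or "wrist"; returns a dict with "image" (480x640x3 uint8, red, green, blue), "fx", "fy", "cx", "cy" (pixels), "k1" (the pictures are not rectified: a ray, as slopes to the right and down, at radius r is drawn at 1 + k1 r^2 times it, then the intrinsics apply), "rvec" (rotation vector, rad) and "tvec" (3), from world to camera coordinates, as OpenCV has them. Camera axes: x right, y down, z forward; pixel columns grow to the right and rows downward; lengths in m; the calibration is good to about 2 mm. A picture is of the moment at which its call begins. There is no depth.
- manip.job_done(): hands the job in; it is judged then, once.
Trained networks look in a picture, given as the dict that the camera call returned (one of the last four; its "shot" number tells which), for a name from the list of things; names that differ only in an ending like _2 or _b are one class to them, and where a whole thing is asked for, a point or a joint stands for the part that bears it (a point fixed in the world has none). Each returns a list of dicts, best first, with "confidence" (0 to 1); they miss things now and then, are a little off and sometimes report something else, mostly with a low value. They report only what shows in the picture. A call takes as long as a camera call. They do not tell look-alikes from the thing itself.
- cut_out(picture, target): "pixels" (480x640 bool, what is visible of it) and "extent" ([left, top, right, bottom] in pixels, round what is visible of it).
The state is a dict: "time": time; "qpos": joint angles; "joint_vel": joint speeds; "joint_efforts": joint torques, N m; "tool_pos": TCP position; "eef_rot": TCP orientation; "ft_force": force on the tool from outside, world axes, zero at the start; "moment": the same for the moment, N m; "finger_gap": finger opening in m; "grasp_force": force on a finger pad.
Only numpy, scipy, OpenCV 4.12 (cv2) and the standard library are available. Lean on these libraries where they do the work, as an engineer would, in place of code of your own. Each camera call takes 0.05 s, during which the arm holds its last target. There are 200 camera calls.

TASK

Lay the striped lid blank squarely on the cork bed of the glue press and let go of it. Then draw the drilled pressing plate out of the pigeonhole by its brass boss (all that you can reach at first), set it down flat on the open table, let go, and take it again by its red grip block, since a hand on the boss would be in the way of the rod. Lower it gently and level over the tall steel rod with the grip block above the middle of the cork bed, never dropping it, until it rests fully home on the blank and the brass collar, then let go; do not disturb the brush jar, the bowl or the tin.

Things in the scene. Friction and masses are not known exactly. Their poses are not given: they have to be found in the camera images.
- press: glue press, fixed, on the left or right; origin on the table under the middle of the cork bed, z up. Wooden base x -185 to +75 mm, y -65 to +65 mm, 20 mm high. Cork bed 104 x 64 mm (long along x), top at 24 mm. Rod axis at x = -120 mm, y = 0, with a brass collar 40 mm across at its foot, collar top at 48 mm.
- rod_top (a point): tip of the press's upright steel rod, 178 mm above the table; rod 16 mm thick, the top 18 mm tapering to 7 mm at the tip
- bed (a point): middle of the top of the cork bed, 24 mm above the table; axes as the press
- blank: lid blank, loose: wooden block with a yellow stripe along its top and edges, 100 x 60 x 24 mm (x, y, z), about 0.13 kg; origin at the middle of its underside, starts flat on the table between press and pigeonhole
- plate: drilled pressing plate, loose: board 200 x 100 x 16 mm (x, y, z), about 0.4 kg; origin at the middle of its underside. At x = -70 mm a 19.5 mm hole goes through board and square brass boss (44 x 44 mm, top at 46 mm). At x = +50 mm a red grip block, 50 mm along x, 26 mm along y, from the board up to 61 mm. Starts in the pigeonhole, boss in front, grip block under the roof.
- plate_hole (a point): middle of the hole at the plate's underside
- plate_grip (a point): middle of the red grip block, 40 mm above the plate's underside, 120 mm from the hole
- rack: pigeonhole, fixed, on the other side from the press, open to its -x; origin on the table. Floor board 12 mm thick, x -85 to +105 mm, y -70 to +70 mm. Roof only over x 0 to +113 mm, underside at 100 mm, top 112 mm, two bowls on it up to 138 mm. Side walls 120 mm apart inside, x 0 to +105 mm; back wall at x = +105 mm.
- brush_jar: bystander, loose: green jar 72 mm across and 100 mm high, brush handles up to 170 mm; origin at the middle of its underside
- bowl: bystander, loose: red bowl 110 mm across and 55 mm high; origin at the middle of its underside
- tin: bystander, loose: brass tin 72 mm across and 85 mm high; origin at the middle of its underside
There are look-alikes about, which are no part of the job. Of the things shaped like the plate, the wooden one is meant.

How it is judged:
By the outcome, as a careful person would: the job done as asked, in the order asked, and still so for the second after the job is handed in, with the robot touching nothing.
It also fails if it takes over 72 s, if anything falls off the work surface, if the arm or the gripper's body presses on something with over 40 N, if the wrist force passes 120 N, or if a joint passes its speed limit or range.

## Working session

There is one attempt and no reset: what is moved stays moved. The work goes in short steps, Python scripts to look and compute and a tool call to move; the robot and the scene stay as the last step left them, time stands still between calls to the robot, and variables do not carry over. Pictures are saved under pics/ and viewed, at most 10 in all, crops included, and the job is handed in when it is done.

Besides the shell and the picture viewer there is one more tool, called after "Emit:" as name(argument=value, ...) on one line, values as JSON. carry_out: Moves the arm, as the interface text tells. Its arguments: {"type":"object","properties":{"increments":{"type":"array","items":{"type":"object","properties":{"grip":{"type":"number"},"x":{"type":"number"},"y":{"type":"number"},"z":{"type":"number"},"rx":{"type":"number"},"ry":{"type":"number"},"rz":{"type":"number"}}}},"grip_force":{"type":"number"}},"required":["increments"]}

```bash
mkdir -p pics; ls; cat > h.py <<'E'
import numpy as np, cv2
from plant import monitor, camera, manip, cut_out
def cam(p):
    R=cv2.Rodrigues(np.array(p["rvec"],float))[0]; t=np.array(p["tvec"],float).ravel()
    return R,t
def proj(p,X):
    K=np.array([[p["fx"],0,p["cx"]],[0,p["fy"],p["cy"]],[0,0,1.]])
    return cv2.projectPoints(np.atleast_2d(np.array(X,float)),np.array(p["rvec"],float),np.array(p["tvec"],float),K,np.array([p["k1"],0,0,0.]))[0][:,0]
def unproj(p,uv,z):
    K=np.array([[p["fx"],0,p["cx"]],[0,p["fy"],p["cy"]],[0,0,1.]])
    n=cv2.undistortPoints(np.array(uv,float).reshape(-1,1,2),K,np.array([p["k1"],0,0,0.]))[:,0]
    R,t=cam(p); C=-R.T@t
    d=np.c_[n,np.ones(len(n))]@R
    return C+d*((z-C[2])/d[:,2])[:,None]
def save(p,name): cv2.imwrite("pics/"+name,p["image"][:,:,::-1])
E
python3 - <<'E'
from h import *
s=monitor.observe(); print({k:np.round(v,3).tolist() for k,v in s.items()})
ps={n:camera(n) for n in("top","side")}
for n,p in ps.items():
    R,t=cam(p); print(n,np.round(-R.T@t,3),R[2].round(2),p["fx"],p["k1"])
    save(p,n+"0.png")
    for o in ["press","rod_top","bed","blank","plate","rack","brush_jar","bowl","tin"]:
        try: print(n,o,[(round(d["confidence"],2),np.round(d["extent"]).tolist()) for d in cut_out(p,o)][:4])
        except Exception as e: print(o,e)
E
```

```text
pics
{'time': 0.0, 'qpos': [1.166, 0.053, 1.402, 0.0, 1.689, -0.07], 'joint_vel': [-0.002, 0.001, 0.001, 0.003, -0.0, -0.003], 'joint_efforts': [0.002, -38.166, -36.019, 0.0, 0.006, -0.0], 'tool_pos': [0.172, 0.496, 0.23], 'eef_rot': [[-0.944, 0.329, -0.001], [0.329, 0.944, -0.001], [0.0, -0.002, -1.0]], 'ft_force': [0.352, 0.605, -0.273], 'moment': [-0.007, 0.004, -0.018], 'grasp_force': 0.0, 'finger_gap': 0.085}
top [ 0.342 -0.008  1.45 ] [ 0.14  0.02 -0.99] 530.9295016739902 -0.11989158588134599
top press [(0.75, [372.0, 182.0, 446.0, 290.0])]
top rod_top [(0.98, [374.0, 181.0, 449.0, 289.0])]
top bed [(0.58, [374.0, 182.0, 450.0, 290.0])]
top blank [(0.74, [317.0, 235.0, 354.0, 280.0]), (0.36, [375.0, 181.0, 450.0, 288.0])]
top plate [(0.83, [114.0, 269.0, 191.0, 336.0]), (0.69, [215.0, 208.0, 260.0, 247.0])]
top rack [(0.64, [210.0, 162.0, 267.0, 242.0]), (0.51, [142.0, 192.0, 174.0, 225.0])]
top brush_jar [(0.8, [317.0, 144.0, 345.0, 181.0])]
top bowl [(0.6, [483.0, 185.0, 520.0, 224.0])]
top tin [(0.95, [141.0, 193.0, 174.0, 220.0])]
side [ 0.349 -1.058  1.272] [ 0.11  0.68 -0.73] 515.7805874446422 -0.019650435095872408
side press [(0.98, [290.0, 296.0, 386.0, 362.0])]
side rod_top [(0.8, [291.0, 300.0, 386.0, 366.0])]
side bed [(0.92, [290.0, 302.0, 388.0, 362.0])]
side blank [(0.78, [294.0, 272.0, 324.0, 295.0])]
side plate [(0.97, [233.0, 166.0, 277.0, 209.0]), (0.83, [302.0, 210.0, 336.0, 236.0])]
side rack [(0.59, [304.0, 208.0, 334.0, 233.0]), (0.57, [313.0, 180.0, 373.0, 237.0])]
side brush_jar [(0.97, [376.0, 234.0, 400.0, 284.0])]
side bowl [(0.62, [362.0, 382.0, 407.0, 425.0])]
side tin [(0.71, [317.0, 161.0, 339.0, 193.0]), (0.35, [305.0, 207.0, 335.0, 233.0])]
```

```bash
python3 - <<'E'
import cv2
a=cv2.imread("pics/top0.png")[140:345,100:530]; cv2.imwrite("pics/v1.png",cv2.resize(a,(800,381),interpolation=cv2.INTER_CUBIC))
a=cv2.imread("pics/side0.png")[150:430,220:420]; cv2.imwrite("pics/v2.png",cv2.resize(a,(428,600),interpolation=cv2.INTER_CUBIC))
E
```

```text
(no output)
```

View pics/v1.png

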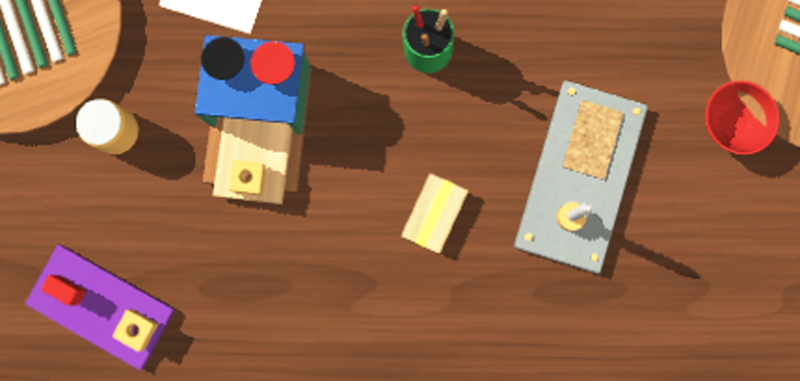

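View pics/v2.png

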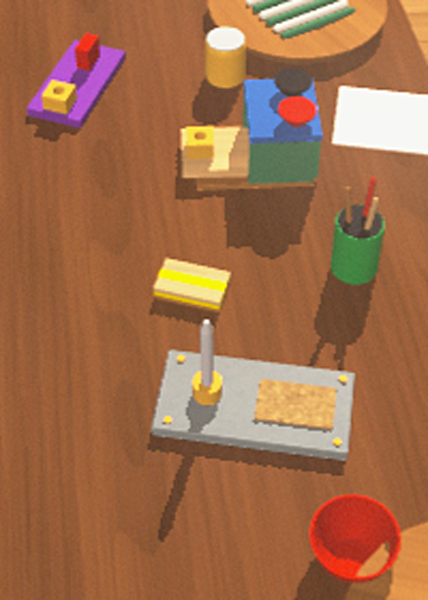

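The top view shows the press on the right: cork about (429,215) and rod foot about (408,256) in full-picture pixels. The rack is on the left with the wooden plate's boss at about (232,235), and the blank is at about (334,254). The purple plate at lower left is a look-alike.

```bash
cat >> h.py <<'E'
from scipy.optimize import least_squares
def T(pose,P): # pose x,y,yaw ; P Nx3 local
    c,s=np.cos(pose[2]),np.sin(pose[2]); P=np.atleast_2d(P)
    return np.c_[pose[0]+c*P[:,0]-s*P[:,1],pose[1]+s*P[:,0]+c*P[:,1],P[:,2]]
def fit(obs,p0): # obs: list of (pic, P, uv)
    f=lambda q: np.concatenate([(proj(p,T(q,P))-np.array(uv)).ravel() for p,P,uv in obs])
    r=least_squares(f,p0,loss='soft_l1'); return r.x,np.sqrt(np.mean(r.fun**2))
E
python3 - <<'E'
from h import *
p=camera("top");q=camera("side")
v=lambda l:[(100+x/1.8605,140+y/1.8605) for x,y in l]
w=lambda l:[(220+x/2.14,150+y/2.14) for x,y in l]
u=lambda uv,z:unproj(p,uv,z).round(3).tolist()
print("press base",u(v([(563,80),(648,104),(600,273),(514,246)]),.02))
B=[(75,65,20),(75,-65,20),(-185,-65,20),(-185,65,20),(52,32,24),(52,-32,24),(-52,-32,24),(-52,32,24)]
B=np.array(B)/1e3
uvT=v([(563,80),(648,104),(600,273),(514,246),(586,99),(624,109),(606,180),(563,167)])
uvS=w([(354,374),(347,458),(152,434),(170,350),(336,388),(333,429),(255,423),(257,379)])
print("press",fit([(p,B,uvT)],[.35,-.2,0]),fit([(q,B,uvS)],[.35,-.2,0]),fit([(p,B,uvT),(q,B,uvS)],[.35,-.2,0]))
print("rack roof top corners",u(v([(205,36),(303,43),(294,123),(196,110)]),.112))
print("boss mid",u(v([(246,176)]),.058), "plate front corners top",u(v([(213,196),(282,204)]),.028))
b=v([(431,174),(468,188),(438,253),(402,237)]); print("blank",u(b,.024), u(b,0.0))
for n,xy,z in(("jar",(428,35),.1),("bowl",(742,118),.05),("tin",(103,122),.085)): print(n,u(v([xy]),z))
print("purple",u(v([(60,245),(173,312),(145,368),(27,302)]),.016))
w_=camera("wrist");R,t=cam(w_);C=-R.T@t;s=monitor.observe();E=s["eef_rot"]
print("wrist cam in tool",(E.T@(C-s["tool_pos"])).round(3),(R@E).round(2).tolist(),w_["fx"],w_["k1"]);save(w_,"wr0.png")
E
```

```text
press base [[0.657, -0.214, 0.02], [0.622, -0.34, 0.02], [0.373, -0.265, 0.02], [0.412, -0.14, 0.02]]
press (array([ 0.56872865, -0.25684024, -0.29373235]), np.float64(0.7791220899670497)) (array([ 0.56905727, -0.2611116 , -0.28414526]), np.float64(0.7927244811969031)) (array([ 0.56902952, -0.25847832, -0.29254656]), np.float64(0.9463810644367557))
rack roof top corners [[0.697, 0.3, 0.112], [0.687, 0.161, 0.112], [0.573, 0.171, 0.112], [0.591, 0.308, 0.112]]
boss mid [[0.505, 0.245, 0.058]] plate front corners top [[0.479, 0.298, 0.028], [0.469, 0.196, 0.028]]
blank [[0.515, -0.019, 0.024], [0.495, -0.073, 0.024], [0.4, -0.03, 0.024], [0.423, 0.022, 0.024]] [[0.518, -0.02, 0.0], [0.497, -0.074, 0.0], [0.401, -0.031, 0.0], [0.424, 0.022, 0.0]]
jar [[0.702, -0.013, 0.1]]
bowl [[0.597, -0.47, 0.05]]
tin [[0.578, 0.449, 0.085]]
purple [[0.405, 0.528, 0.016], [0.31, 0.354, 0.016], [0.228, 0.393, 0.016], [0.32, 0.575, 0.016]]
wrist cam in tool [ 0.084 -0.    -0.142] [[0.0, 1.0, -0.0], [-0.95, 0.0, -0.33], [-0.33, 0.0, 0.95]] 392.75278280854457 -0.000889281800656419
```

```bash
cat >> h.py <<'E'
from scipy.spatial.transform import Rotation as Ro
def plan(pos,ang,s=None):
    """shift (mm) and turn (deg) in tool axes from the present pose to pos, tool x at world angle ang (deg), tool down"""
    s=s or monitor.observe(); E=np.array(s["eef_rot"]); a=np.radians(ang)
    x=np.array([np.cos(a),np.sin(a),0]); z=np.array([0,0,-1.]); G=np.c_[x,np.cross(z,x),z]
    print("now",np.round(s["tool_pos"],4),"t",round(s["time"],2),"ang",np.degrees(np.arctan2(E[1,0],E[0,0])).round(1),"| shift",(E.T@(np.array(pos)-s["tool_pos"])*1e3).round(1),"turn",np.degrees(Ro.from_matrix(E.T@G).as_rotvec()).round(2))
E
python3 -c "
from h import *
plan((.458,-.025,.15),156)"
```

```text
now [0.1725 0.4959 0.2313] t 1.15 ang 160.8 | shift [-440.8 -398.1   81.3] turn [0.01 0.   4.82]
```

Emit:
carry_out(increments=[{"grip":1,"x":-44,"y":-40,"z":0},{"grip":1,"x":-88,"y":-80,"z":0},{"grip":1,"x":-132,"y":-120,"z":0},{"grip":1,"x":-176,"y":-160,"z":10},{"grip":1,"x":-220,"y":-200,"z":20},{"grip":1,"x":-264,"y":-240,"z":30},{"grip":1,"x":-308,"y":-280,"z":40},{"grip":1,"x":-352,"y":-320,"z":50}])

```text
validation failed for argument at $.in...
```

Emit:
carry_out(increments=[{"grip":1,"x":-44,"y":-40,"z":16,"rz":2.4},{"grip":1,"x":-88,"y":-78,"z":31,"rz":4.8},{"grip":1,"x":-88,"y":-78,"z":31,"rz":4.8},{"grip":1,"x":-88,"y":-78,"z":31,"rz":4.8},{"grip":1,"x":-88,"y":-78,"z":31,"rz":4.8},{"grip":1,"x":-88,"y":-78,"z":31,"rz":4.8},{"grip":1,"x":-88,"y":-78,"z":31,"rz":4.8},{"grip":1,"x":-88,"y":-78,"z":31,"rz":4.8}])

```text
validation failed for argument at $.in...
```

Emit:
carry_out(increments=[{"grip":1,"x":-44,"y":-40,"z":0,"rx":0,"ry":0,"rz":0},{"grip":1,"x":-88,"y":-80,"z":0,"rx":0,"ry":0,"rz":0},{"grip":1,"x":-132,"y":-120,"z":0,"rx":0,"ry":0,"rz":0},{"grip":1,"x":-176,"y":-160,"z":10,"rx":0,"ry":0,"rz":0},{"grip":1,"x":-220,"y":-200,"z":20,"rx":0,"ry":0,"rz":0},{"grip":1,"x":-264,"y":-240,"z":30,"rx":0,"ry":0,"rz":0},{"grip":1,"x":-308,"y":-280,"z":40,"rx":0,"ry":0,"rz":0},{"grip":1,"x":-352,"y":-320,"z":50,"rx":0,"ry":0,"rz":0}], grip_force=60)

```text
time: 2.15
tool_pos: [0.4005, 0.0761, 0.1814]
eef_rot: [[-0.944, 0.329, 0.001], [0.329, 0.944, 0.0], [-0.001, 0.001, -1.0]]
ft_force: [1.8, 0.2, 1.2]
finger_gap: 0.0853
grasp_force: 0.0
```

Emit:
carry_out(increments=[{"grip":1,"x":-44,"y":-40,"z":16,"rx":0,"ry":0,"rz":2.4},{"grip":1,"x":-88,"y":-78,"z":31,"rx":0,"ry":0,"rz":4.8},{"grip":1,"x":-88,"y":-78,"z":31,"rx":0,"ry":0,"rz":4.8},{"grip":1,"x":-88,"y":-78,"z":31,"rx":0,"ry":0,"rz":4.8},{"grip":1,"x":-88,"y":-78,"z":31,"rx":0,"ry":0,"rz":4.8},{"grip":1,"x":-88,"y":-78,"z":31,"rx":0,"ry":0,"rz":4.8},{"grip":1,"x":-88,"y":-78,"z":31,"rx":0,"ry":0,"rz":4.8},{"grip":1,"x":-88,"y":-78,"z":31,"rx":0,"ry":0,"rz":4.8}])

```text
time: 3.15
tool_pos: [0.4573, -0.0243, 0.1505]
eef_rot: [[-0.914, 0.406, 0.0], [0.406, 0.914, -0.0], [-0.0, 0.0, -1.0]]
ft_force: [-0.0, -0.8, 0.8]
finger_gap: 0.0853
grasp_force: 0.0
```

```bash
python3 - <<'E'
from h import *
p=camera("wrist");save(p,"w1.png")
d=cut_out(p,"blank");print([(x["confidence"],x["extent"]) for x in d][:3])
c,_=cv2.findContours(d[0]["pixels"].astype(np.uint8),0,1)
c=max(c,key=cv2.contourArea);a=cv2.approxPolyDP(c,6,True)[:,0];print(a.tolist())
print(unproj(p,a,.024).round(4).tolist())
print(cv2.minAreaRect((unproj(p,c[:,0],.024)[:,:2]*1e3).astype(np.float32)))
plan((.458,-.025,.15),156)
E
```

```text
[(0.78, [277.2, 152.0, 363.7, 291.8])]
[[278, 156], [281, 289], [356, 290], [363, 158]]
[[0.4007, -0.0288, 0.024], [0.4913, -0.0702, 0.024], [0.5151, -0.0185, 0.024], [0.4253, 0.0231, 0.024]]
((457.5442810058594, -23.590728759765625), (60.31651306152344, 102.5609359741211), 66.51837158203125)
now [ 0.4573 -0.0245  0.1503] t 3.25 ang 156.0 | shift [-0.9 -0.2  0.3] turn [0.01 0.01 0.03]
```

View pics/w1.png

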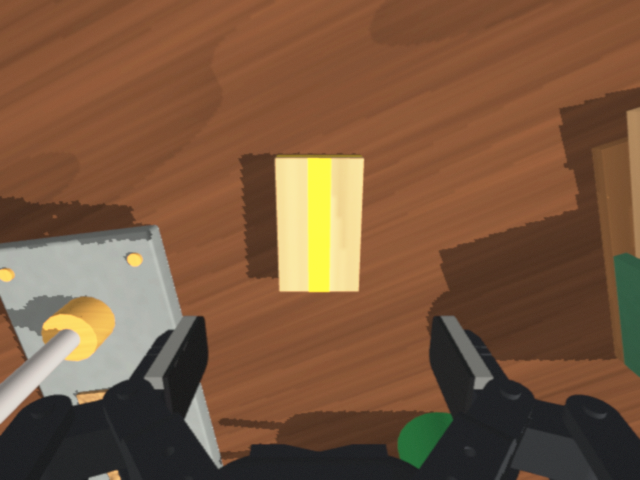

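The blank is centred at about (319,222) px in the wrist view. It fits at (0.4575, -0.0236), 102x60 mm, so I'm going down to grasp it.

Emit:
carry_out(increments=[{"grip":1,"x":0,"y":1,"z":50,"rx":0,"ry":0,"rz":-0.4},{"grip":1,"x":0,"y":1,"z":100,"rx":0,"ry":0,"rz":-0.4},{"grip":1,"x":0,"y":1,"z":135,"rx":0,"ry":0,"rz":-0.4},{"grip":1,"x":0,"y":1,"z":151,"rx":0,"ry":0,"rz":-0.4},{"grip":1,"x":0,"y":1,"z":151,"rx":0,"ry":0,"rz":-0.4},{"grip":0.4,"x":0,"y":1,"z":151,"rx":0,"ry":0,"rz":-0.4},{"grip":0.4,"x":0,"y":1,"z":151,"rx":0,"ry":0,"rz":-0.4},{"grip":0.4,"x":0,"y":1,"z":151,"rx":0,"ry":0,"rz":-0.4}], grip_force=50)

```text
time: 4.25
tool_pos: [0.4592, -0.0238, 0.0012]
eef_rot: [[-0.917, 0.4, 0.004], [0.4, 0.917, -0.0], [-0.004, 0.001, -1.0]]
ft_force: [-1.1, 0.5, 6.9]
finger_gap: 0.0592
grasp_force: 55.4
```

```bash
python3 -c "
from h import *
s=monitor.observe();print(s['finger_gap'],s['grasp_force'],s['ft_force'])
plan((.569,-.258,.1),163.2)"
```

```text
0.059249650275934006 55.408151373267174 [-1.11410338  0.49842438  6.93656181]
now [ 0.4592 -0.0238  0.0012] t 4.25 ang 156.4 | shift [-194.7 -170.6  -98.2] turn [ 0.05  0.21 -6.78]
```

Emit:
carry_out(increments=[{"grip":0.4,"x":0,"y":0,"z":-40,"rx":0,"ry":0,"rz":0},{"grip":0.4,"x":0,"y":0,"z":-90,"rx":0,"ry":0,"rz":0},{"grip":0.4,"x":0,"y":0,"z":-145,"rx":0,"ry":0,"rz":10},{"grip":0.4,"x":0,"y":0,"z":-200,"rx":0,"ry":0,"rz":20},{"grip":0.4,"x":-10,"y":-20,"z":-250,"rx":0,"ry":0,"rz":30},{"grip":0.4,"x":-30,"y":-50,"z":-260,"rx":0,"ry":0,"rz":40},{"grip":0.4,"x":-50,"y":-80,"z":-260,"rx":0,"ry":0,"rz":50},{"grip":0.4,"x":-70,"y":-110,"z":-260,"rx":0,"ry":0,"rz":60}])

```text
time: 5.25
tool_pos: [0.4779, -0.1536, 0.26]
eef_rot: [[-0.106, 0.994, 0.001], [0.994, 0.106, -0.0], [-0.0, 0.001, -1.0]]
ft_force: [0.7, 0.5, -1.5]
finger_gap: 0.0587
grasp_force: 54.9
```

```bash
python3 -c "
from h import *
s=monitor.observe();print(s['finger_gap'],s['grasp_force'],s['ft_force'],s['qpos'])
plan((.492,-.235,.26),-16.8)"
```

```text
0.058700446259678955 54.898296408355236 [ 0.71013874  0.53236997 -1.52819328] [-3.84618889e-01 -1.94586757e-02  1.41661415e+00  1.49169590e-04
  1.74330399e+00 -4.90985242e-01]
now [ 0.4779 -0.1536  0.26  ] t 5.25 ang 96.1 | shift [-82.5   5.4   0. ] turn [ 6.000e-02 -5.000e-02  1.129e+02]
```

Emit:
carry_out(increments=[{"grip":0.4,"x":-20,"y":2,"z":0,"rx":0,"ry":0,"rz":10.5},{"grip":0.4,"x":-50,"y":4,"z":0,"rx":0,"ry":0,"rz":21},{"grip":0.4,"x":-82,"y":5,"z":0,"rx":0,"ry":0,"rz":31.5},{"grip":0.4,"x":-82,"y":5,"z":0,"rx":0,"ry":0,"rz":42},{"grip":0.4,"x":-82,"y":5,"z":0,"rx":0,"ry":0,"rz":52.5},{"grip":0.4,"x":-82,"y":5,"z":0,"rx":0,"ry":0,"rz":63},{"grip":0.4,"x":-82,"y":5,"z":0,"rx":0,"ry":0,"rz":73.5},{"grip":0.4,"x":-82,"y":5,"z":0,"rx":0,"ry":0,"rz":83}])

```text
time: 6.25
tool_pos: [0.4918, -0.2334, 0.2596]
eef_rot: [[0.974, 0.227, 0.0], [0.227, -0.974, -0.0], [0.0, 0.0, -1.0]]
ft_force: [-0.5, -1.1, -2.0]
finger_gap: 0.0591
grasp_force: 54.9
```

Emit:
carry_out(increments=[{"grip":0.4,"x":0,"y":0,"z":0,"rx":0,"ry":0,"rz":10},{"grip":0.4,"x":0,"y":0,"z":0,"rx":0,"ry":0,"rz":20},{"grip":0.4,"x":0,"y":0,"z":0,"rx":0,"ry":0,"rz":30},{"grip":0.4,"x":0,"y":0,"z":0,"rx":0,"ry":0,"rz":30},{"grip":0.4,"x":0,"y":0,"z":0,"rx":0,"ry":0,"rz":30},{"grip":0.4,"x":0,"y":0,"z":0,"rx":0,"ry":0,"rz":30},{"grip":0.4,"x":0,"y":0,"z":0,"rx":0,"ry":0,"rz":30},{"grip":0.4,"x":0,"y":0,"z":0,"rx":0,"ry":0,"rz":30}])

```text
time: 7.25
tool_pos: [0.492, -0.2334, 0.2593]
eef_rot: [[0.959, -0.285, -0.0], [-0.285, -0.959, 0.0], [-0.0, -0.0, -1.0]]
ft_force: [-0.1, 0.1, -0.9]
finger_gap: 0.0588
grasp_force: 54.9
```

```bash
python3 - <<'E'
from h import *
p=camera("wrist");save(p,"w2.png")
import pickle;pickle.dump(p,open("w2.pkl","wb"))
plan((.569,-.258,.2),-16.8)
P=T((.569,-.2585,-.2925),np.array([(52,32,24),(52,-32,24),(-52,-32,24),(-52,32,24),(75,65,20),(75,-65,20)])/1e3)
print(proj(p,P).round(1).tolist())
E
```

```text
now [ 0.492  -0.2334  0.2593] t 7.3 ang -16.6 | shift [80.8  1.6 59.3] turn [-0.   -0.    0.24]
[[284.1, 42.1], [357.9, 42.4], [353.9, 163.1], [286.8, 162.8], [245.4, 12.9], [396.9, 13.6]]
```

View pics/w2.png

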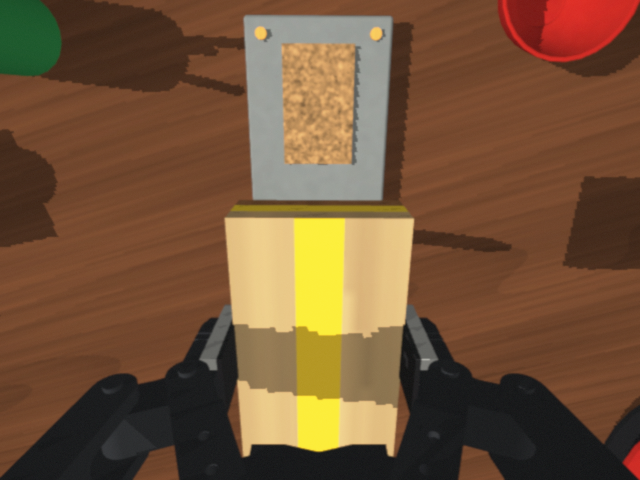

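The cork bed is in clear view, with corners at about (282,43), (356,44), (354,164) and (285,163), within 2 px of my predictions. I'll refine the press pose from its pixels.

```bash
python3 - <<'E'
from h import *
import pickle;p=pickle.load(open("w2.pkl","rb"))
h=cv2.cvtColor(p["image"],cv2.COLOR_RGB2HSV).astype(int)
def rect(m,z):
    m=cv2.morphologyEx(m.astype(np.uint8),cv2.MORPH_CLOSE,np.ones((7,7)));c,_=cv2.findContours(m,0,1);c=max(c,key=cv2.contourArea)
    print(cv2.boundingRect(c)); r=cv2.minAreaRect((unproj(p,c[:,0],z)[:,:2]*1e3).astype(np.float32)); print(r); return c
roi=np.zeros((480,640),bool);roi[30:180,270:370]=1
c=rect((h[...,1]>70)&roi,.024)
roi[:]=0;roi[3:201,230:402]=1
g=(h[...,1]<40)&(h[...,2]>80)&roi
c=rect(g,.02)
# blank in hand: top corners, z top = tcp -.0012+.024
s=monitor.observe()
zt=s["tool_pos"][2]-.0012+.024
e=unproj(p,[(226,217),(413,217),(243,455),(397,455)],zt);E=np.array(s["eef_rot"])
print(((e-s["tool_pos"])@E*1e3).round(1).tolist())
E
```

```text
(282, 43, 73, 121)
((569.3599853515625, -255.9867401123047), (64.56947326660156, 103.5742416381836), 73.25624084472656)
(244, 15, 149, 185)
((562.7950439453125, -253.87582397460938), (129.0912628173828, 161.83302307128906), 73.45756530761719)
[[50.0, -29.1, -22.8], [50.0, 29.9, -22.8], [-48.6, -29.9, -22.8], [-48.5, 31.4, -22.8]]
```

Emit:
carry_out(increments=[{"grip":0.4,"x":40,"y":0,"z":0,"rx":0,"ry":0,"rz":0.1},{"grip":0.4,"x":79.6,"y":-0.3,"z":30,"rx":0,"ry":0,"rz":0.1},{"grip":0.4,"x":79.6,"y":-0.3,"z":80,"rx":0,"ry":0,"rz":0.1},{"grip":0.4,"x":79.6,"y":-0.3,"z":130,"rx":0,"ry":0,"rz":0.1},{"grip":0.4,"x":79.6,"y":-0.3,"z":180,"rx":0,"ry":0,"rz":0.1},{"grip":0.4,"x":79.6,"y":-0.3,"z":215,"rx":0,"ry":0,"rz":0.1},{"grip":0.4,"x":79.6,"y":-0.3,"z":228,"rx":0,"ry":0,"rz":0.1},{"grip":0.4,"x":79.6,"y":-0.3,"z":228,"rx":0,"ry":0,"rz":0.1}])

```text
time: 8.3
tool_pos: [0.5684, -0.2559, 0.0313]
eef_rot: [[0.958, -0.287, -0.0], [-0.287, -0.958, 0.0], [-0.001, -0.0, -1.0]]
ft_force: [-0.9, -0.3, -0.9]
finger_gap: 0.0587
grasp_force: 54.9
```

```bash
python3 -c "
from h import *
s=monitor.observe();print(s['finger_gap'],s['grasp_force'],s['ft_force'])
plan((.5684,-.2557,.0255),-16.7)"
```

```text
0.05874984771876805 54.88788038492203 [-0.91371235 -0.27754858 -0.86814526]
now [ 0.5684 -0.2559  0.0313] t 8.3 ang -16.7 | shift [ 0.  -0.2  5.8] turn [-0.01  0.03  0.02]
```

Emit:
carry_out(increments=[{"grip":0.4,"x":0,"y":0,"z":3,"rx":0,"ry":0,"rz":0},{"grip":0.4,"x":0,"y":0,"z":6.2,"rx":0,"ry":0,"rz":0},{"grip":0.4,"x":0,"y":0,"z":6.2,"rx":0,"ry":0,"rz":0},{"grip":1,"x":0,"y":0,"z":6.2,"rx":0,"ry":0,"rz":0},{"grip":1,"x":0,"y":0,"z":6.2,"rx":0,"ry":0,"rz":0},{"grip":1,"x":0,"y":0,"z":6.2,"rx":0,"ry":0,"rz":0},{"grip":1,"x":0,"y":0,"z":-20,"rx":0,"ry":0,"rz":0},{"grip":1,"x":0,"y":0,"z":-70,"rx":0,"ry":0,"rz":0}])

```text
time: 9.3
tool_pos: [0.567, -0.2552, 0.0997]
eef_rot: [[0.958, -0.287, -0.005], [-0.287, -0.958, 0.003], [-0.005, -0.001, -1.0]]
ft_force: [1.1, -0.5, -0.1]
finger_gap: 0.0856
grasp_force: 0.0
```

Emit:
carry_out(increments=[{"grip":1,"x":0,"y":0,"z":-50,"rx":0,"ry":0,"rz":0},{"grip":1,"x":0,"y":0,"z":-100,"rx":0,"ry":0,"rz":0},{"grip":1,"x":-20,"y":0,"z":-130,"rx":0,"ry":0,"rz":0},{"grip":1,"x":-50,"y":0,"z":-130,"rx":0,"ry":0,"rz":0},{"grip":1,"x":-60,"y":0,"z":-130,"rx":0,"ry":0,"rz":0},{"grip":1,"x":-60,"y":0,"z":-130,"rx":0,"ry":0,"rz":0},{"grip":1,"x":-60,"y":0,"z":-130,"rx":0,"ry":0,"rz":0},{"grip":1,"x":-60,"y":0,"z":-130,"rx":0,"ry":0,"rz":0}])

```text
time: 10.3
tool_pos: [0.5113, -0.2387, 0.2307]
eef_rot: [[0.958, -0.287, -0.001], [-0.287, -0.958, 0.0], [-0.001, -0.0, -1.0]]
ft_force: [0.6, 0.5, -0.3]
finger_gap: 0.0851
grasp_force: 0.0
```

```bash
python3 - <<'E'
from h import *
p=camera("wrist");save(p,"w3.png")
import pickle;pickle.dump(p,open("w3.pkl","wb"))
h=cv2.cvtColor(p["image"],cv2.COLOR_RGB2HSV).astype(int)
d=cut_out(p,"blank");print([(x["confidence"],x["extent"]) for x in d][:3])
c,_=cv2.findContours(d[0]["pixels"].astype(np.uint8),0,1);c=max(c,key=cv2.contourArea)
print(cv2.minAreaRect((unproj(p,c[:,0],.048)[:,:2]*1e3).astype(np.float32)))
P=T((.5694,-.256,np.radians(-16.72)),np.array([(-120,0,178),(-120,0,48),(75,65,20),(75,-65,20)])/1e3);print(proj(p,P).round(1).tolist(),P.round(4).tolist())
plan((.49,.245,.28),84)
print(monitor.observe()["qpos"])
E
```

```text
[(0.74, [281.1, 66.0, 359.4, 199.4])]
((567.6160888671875, -255.8558807373047), (61.3469123840332, 101.7056884765625), 73.0827865600586)
[[317.8, 359.9], [318.1, 270.1], [237.7, 33.9], [399.0, 34.1]] [[0.4545, -0.2215, 0.178], [0.4545, -0.2215, 0.048], [0.6599, -0.2153, 0.02], [0.6225, -0.3398, 0.02]]
now [ 0.5112 -0.2387  0.2309] t 10.4 ang -16.7 | shift [-159.1 -457.3  -48.9] turn [-4.0000e-02  1.0000e-02 -1.0068e+02]
[-5.02369645e-01  1.63583761e-01  1.28182209e+00  9.01328160e-05
  1.69679028e+00  1.35949010e+00]
```

View pics/w3.png

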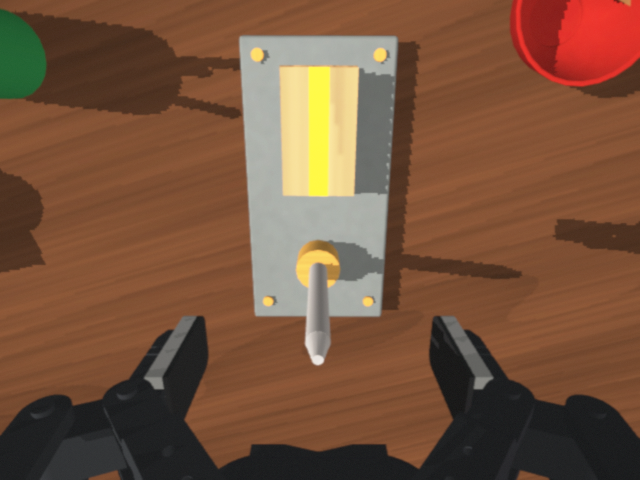

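The blank lies squarely on the cork, at most 2 mm off centre. The rod tip at (318,360) matches its prediction. Now to the plate.

Emit:
carry_out(increments=[{"grip":1,"x":-18,"y":-58,"z":-10,"rx":0,"ry":0,"rz":-10},{"grip":1,"x":-36,"y":-116,"z":-10,"rx":0,"ry":0,"rz":-20},{"grip":1,"x":-54,"y":-174,"z":-10,"rx":0,"ry":0,"rz":-30},{"grip":1,"x":-72,"y":-232,"z":-10,"rx":0,"ry":0,"rz":-40},{"grip":1,"x":-90,"y":-290,"z":-10,"rx":0,"ry":0,"rz":-50},{"grip":1,"x":-108,"y":-348,"z":0,"rx":0,"ry":0,"rz":-60},{"grip":1,"x":-126,"y":-406,"z":20,"rx":0,"ry":0,"rz":-70},{"grip":1,"x":-144,"y":-462,"z":40,"rx":0,"ry":0,"rz":-80}])

```text
time: 11.4
tool_pos: [0.5055, 0.2464, 0.1913]
eef_rot: [[0.444, 0.896, 0.001], [0.896, -0.444, 0.0], [0.001, 0.001, -1.0]]
ft_force: [1.7, 0.2, 1.1]
finger_gap: 0.0852
grasp_force: 0.0
```

```bash
python3 -c "
from h import *
plan((.505,.245,.19),84)"
```

```text
now [0.5055 0.2464 0.1913] t 11.4 ang 63.7 | shift [-1.5  0.2  1.3] turn [  0.04  -0.03 -20.34]
```

Emit:
carry_out(increments=[{"grip":1,"x":0,"y":0,"z":0,"rx":0,"ry":0,"rz":-10},{"grip":1,"x":0,"y":0,"z":0,"rx":0,"ry":0,"rz":-20},{"grip":1,"x":0,"y":0,"z":0,"rx":0,"ry":0,"rz":-20},{"grip":1,"x":0,"y":0,"z":0,"rx":0,"ry":0,"rz":-20},{"grip":1,"x":0,"y":0,"z":0,"rx":0,"ry":0,"rz":-20},{"grip":1,"x":0,"y":0,"z":0,"rx":0,"ry":0,"rz":-20},{"grip":1,"x":0,"y":0,"z":0,"rx":0,"ry":0,"rz":-20},{"grip":1,"x":0,"y":0,"z":0,"rx":0,"ry":0,"rz":-20}])

```text
time: 12.4
tool_pos: [0.5056, 0.2442, 0.1917]
eef_rot: [[0.117, 0.993, 0.0], [0.993, -0.117, 0.0], [0.0, 0.0, -1.0]]
ft_force: [-0.2, -0.3, -0.3]
finger_gap: 0.0855
grasp_force: 0.0
```

```bash
python3 - <<'E'
from h import *
p=camera("wrist");save(p,"w4.png")
import pickle;pickle.dump(p,open("w4.pkl","wb"))
plan((.505,.245,.03),84)
P=T((.505,.245,-.1),np.array([(22,22,58),(22,-22,58),(-22,-22,58),(-22,22,58),(-30,50,28),(-30,-50,28)])/1e3)
print(proj(p,P).round(1).tolist())
E
```

```text
now [0.5056 0.2443 0.1917] t 12.45 ang 83.3 | shift [  0.7  -0.7 161.7] turn [ 0.   -0.01 -0.69]
[[347.6, 192.6], [347.2, 250.2], [288.6, 251.1], [286.1, 193.6], [277.1, 149.2], [283.1, 269.4]]
```

View pics/w4.png

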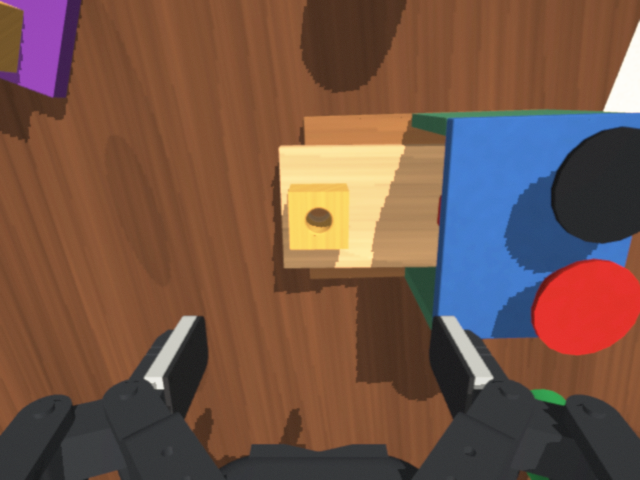

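```bash
python3 - <<'E'
from h import *
import pickle;p=pickle.load(open("w4.pkl","rb"))
g=cv2.cvtColor(p["image"],cv2.COLOR_RGB2GRAY)
# refine manual corners
uv=np.array([(279,147),(285,268),(290,249),(347,249),(319,219.5)],float)
c=uv[:4].astype(np.float32).reshape(-1,1,2); c=cv2.cornerSubPix(g,c,(4,4),(-1,-1),(3,50,.01))[:,0];print(c.round(1).tolist())
P=np.array([(-100,50,28),(-100,-50,28),(-92,-22,58),(-48,-22,58),(-70,0,58)])/1e3
print(fit([(p,P,np.r_[c,uv[4:]])],[.575,.24,-.1]))
e=unproj(p,[(290,146.5),(440,146.5),(290,268),(430,266.5)],.028);print(np.degrees(np.arctan2(*(e[1]-e[0])[1::-1])),np.degrees(np.arctan2(*(e[3]-e[2])[1::-1])))
r=unproj(p,[(452,120),(438,335)],.112);print("roof front",r.round(3).tolist())
E
```

```text
[[278.3999938964844, 146.5], [283.6000061035156, 267.6000061035156], [289.29998779296875, 248.89999389648438], [346.8999938964844, 248.5]]
(array([ 0.57548014,  0.2391206 , -0.10780014]), np.float64(0.5012955509277749))
-6.6712809698961015 -6.003081240428402
roof front [[0.586, 0.31, 0.112], [0.576, 0.176, 0.112]]
```

The boss hole is at (319,219) px, which puts the plate at (0.5755, 0.239) with yaw -6.2°. The roof front is 75 mm behind the boss, so there is room for the fingers.

Emit:
carry_out(increments=[{"grip":1,"x":2.3,"y":0,"z":40,"rx":0,"ry":0,"rz":-0.5},{"grip":1,"x":2.3,"y":0,"z":90,"rx":0,"ry":0,"rz":-0.5},{"grip":1,"x":2.3,"y":0,"z":130,"rx":0,"ry":0,"rz":-0.5},{"grip":1,"x":2.3,"y":0,"z":152,"rx":0,"ry":0,"rz":-0.5},{"grip":1,"x":2.3,"y":0,"z":160,"rx":0,"ry":0,"rz":-0.5},{"grip":1,"x":2.3,"y":0,"z":160,"rx":0,"ry":0,"rz":-0.5},{"grip":0.7,"x":2.3,"y":0,"z":160,"rx":0,"ry":0,"rz":-0.5},{"grip":0.3,"x":2.3,"y":0,"z":160,"rx":0,"ry":0,"rz":-0.5}], grip_force=100)

```text
time: 13.45
tool_pos: [0.5065, 0.2468, 0.0328]
eef_rot: [[0.108, 0.994, 0.002], [0.994, -0.108, 0.001], [0.001, 0.002, -1.0]]
ft_force: [0.5, -0.1, 0.4]
finger_gap: 0.0517
grasp_force: 0.0
```

Emit:
carry_out(increments=[{"grip":0.2,"x":0,"y":0,"z":0,"rx":0,"ry":0,"rz":0},{"grip":0.2,"x":0,"y":0,"z":0,"rx":0,"ry":0,"rz":0},{"grip":0.2,"x":0,"y":0,"z":0,"rx":0,"ry":0,"rz":0},{"grip":0.2,"x":0,"y":0,"z":0,"rx":0,"ry":0,"rz":0},{"grip":0.2,"x":0,"y":0,"z":0,"rx":0,"ry":0,"rz":0},{"grip":0.2,"x":0,"y":0,"z":-2,"rx":0,"ry":0,"rz":0},{"grip":0.2,"x":0,"y":0,"z":-5,"rx":0,"ry":0,"rz":0},{"grip":0.2,"x":0,"y":0,"z":-6,"rx":0,"ry":0,"rz":0}])

```text
time: 14.45
tool_pos: [0.5054, 0.2464, 0.0371]
eef_rot: [[0.108, 0.994, -0.001], [0.994, -0.108, -0.0], [-0.001, -0.001, -1.0]]
ft_force: [0.1, -0.3, -4.9]
finger_gap: 0.0423
grasp_force: 102.1
```

```bash
python3 - <<'E'
from h import *
s=monitor.observe();print(s['finger_gap'],s['grasp_force'],s['ft_force'],s['moment'])
d=np.array([-np.cos(.1078),np.sin(.1078)])
plan([*(np.array(s["tool_pos"])[:2]+.12*d),s["tool_pos"][2]],83.8)
E
```

```text
0.04230753190934046 102.10875749588013 [ 0.0660979  -0.29406544 -4.94654232] [ 0.02225504  0.33975713 -0.02533944]
now [0.5054 0.2464 0.0371] t 14.45 ang 83.8 | shift [  -0.  -120.     0.2] turn [-0.07  0.03  0.02]
```

Emit:
carry_out(increments=[{"grip":0.2,"x":0,"y":-10,"z":-1,"rx":0,"ry":0,"rz":0},{"grip":0.2,"x":0,"y":-28,"z":-2,"rx":0,"ry":0,"rz":0},{"grip":0.2,"x":0,"y":-48,"z":-2,"rx":0,"ry":0,"rz":0},{"grip":0.2,"x":0,"y":-68,"z":-2,"rx":0,"ry":0,"rz":0},{"grip":0.2,"x":0,"y":-88,"z":-2,"rx":0,"ry":0,"rz":0},{"grip":0.2,"x":0,"y":-108,"z":-2,"rx":0,"ry":0,"rz":0},{"grip":0.2,"x":0,"y":-120,"z":-5,"rx":0,"ry":0,"rz":0},{"grip":0.2,"x":0,"y":-122,"z":-20,"rx":0,"ry":0,"rz":0}])

```text
time: 15.45
tool_pos: [0.3833, 0.2594, 0.0575]
eef_rot: [[0.107, 0.994, -0.002], [0.994, -0.107, -0.001], [-0.001, -0.002, -1.0]]
ft_force: [0.6, 0.6, -4.0]
finger_gap: 0.0423
grasp_force: 102.6
```

```bash
python3 - <<'E'
from h import *
s=monitor.observe();print(s['finger_gap'],s['grasp_force'],s['ft_force'],s['moment'])
plan((.40,.0276,.09),83.8)
p=camera("side");save(p,"s5.png")
a=cv2.imread("pics/s5.png")[150:430,180:420]; cv2.imwrite("pics/s5c.png",cv2.resize(a,(514,600),interpolation=cv2.INTER_CUBIC))
E
```

```text
0.04228437685415827 102.63381958007812 [ 0.60668102  0.62175323 -4.01333926] [0.04600753 0.35096376 0.02540028]
now [0.3833 0.2594 0.0575] t 15.45 ang 83.9 | shift [-228.7   41.3  -32.3] turn [-0.1   0.07  0.06]
```

View pics/s5c.png

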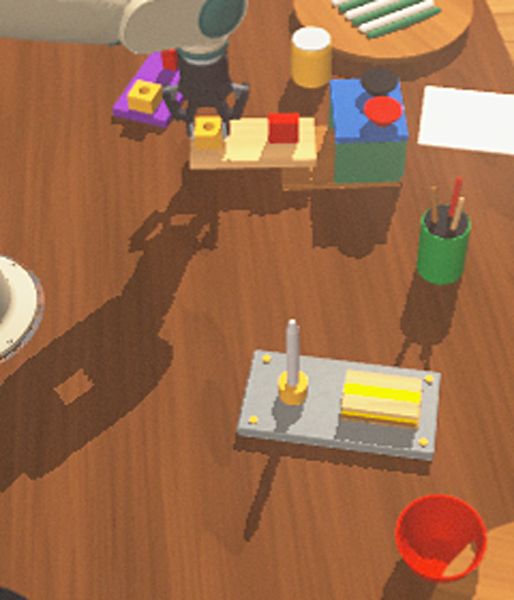

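The plate is fully out, level, and clear of the roof (grip block at about (284,127) in the crop). I'm carrying it to the open middle of the table.

Emit:
carry_out(increments=[{"grip":0.2,"x":0,"y":0,"z":-25,"rx":0,"ry":0,"rz":0},{"grip":0.2,"x":-20,"y":5,"z":-32,"rx":0,"ry":0,"rz":0},{"grip":0.2,"x":-60,"y":15,"z":-32,"rx":0,"ry":0,"rz":0},{"grip":0.2,"x":-110,"y":25,"z":-32,"rx":0,"ry":0,"rz":0},{"grip":0.2,"x":-160,"y":35,"z":-32,"rx":0,"ry":0,"rz":0},{"grip":0.2,"x":-205,"y":41,"z":-32,"rx":0,"ry":0,"rz":0},{"grip":0.2,"x":-228,"y":41,"z":-20,"rx":0,"ry":0,"rz":0},{"grip":0.2,"x":-228,"y":41,"z":5,"rx":0,"ry":0,"rz":0}])

```text
time: 16.5
tool_pos: [0.4027, 0.0266, 0.0544]
eef_rot: [[0.111, 0.994, 0.005], [0.994, -0.111, -0.001], [-0.0, 0.005, -1.0]]
ft_force: [-0.1, -0.1, -4.9]
finger_gap: 0.0422
grasp_force: 103.1
```

Emit:
carry_out(increments=[{"grip":0.2,"x":0,"y":0,"z":10,"rx":0,"ry":0,"rz":0},{"grip":0.2,"x":0,"y":0,"z":18,"rx":0,"ry":0,"rz":0},{"grip":0.2,"x":0,"y":0,"z":24,"rx":0,"ry":0,"rz":0},{"grip":0.2,"x":0,"y":0,"z":26,"rx":0,"ry":0,"rz":0},{"grip":0.2,"x":0,"y":0,"z":28,"rx":0,"ry":0,"rz":0},{"grip":0.2,"x":0,"y":0,"z":29,"rx":0,"ry":0,"rz":0},{"grip":0.2,"x":0,"y":0,"z":29,"rx":0,"ry":0,"rz":0},{"grip":0.2,"x":0,"y":0,"z":29,"rx":0,"ry":0,"rz":0}])

```text
time: 17.5
tool_pos: [0.4009, 0.0286, 0.0238]
eef_rot: [[0.108, 0.994, 0.0], [0.994, -0.108, 0.0], [0.0, 0.0, -1.0]]
ft_force: [-0.2, 0.5, -5.6]
finger_gap: 0.0422
grasp_force: 103.2
```

```bash
python3 - <<'E'
from h import *
s=monitor.observe();print(s['finger_gap'],s['grasp_force'],s['ft_force'],s['moment'])
plan((.40,.0276,.02),83.8)
E
```

```text
0.042233453964623274 103.15888166427612 [-0.19264061  0.4658442  -5.5883953 ] [ 0.11623612  0.32991154 -0.01655754]
now [0.4009 0.0286 0.0238] t 17.5 ang 83.8 | shift [-1.1 -0.7  3.8] turn [ 0.02 -0.    0.02]
```

Emit:
carry_out(increments=[{"grip":0.2,"x":0,"y":0,"z":1,"rx":0,"ry":0,"rz":0},{"grip":0.2,"x":0,"y":0,"z":2,"rx":0,"ry":0,"rz":0},{"grip":0.2,"x":0,"y":0,"z":3,"rx":0,"ry":0,"rz":0},{"grip":0.2,"x":0,"y":0,"z":3.5,"rx":0,"ry":0,"rz":0},{"grip":0.2,"x":0,"y":0,"z":4,"rx":0,"ry":0,"rz":0},{"grip":0.2,"x":0,"y":0,"z":4.4,"rx":0,"ry":0,"rz":0},{"grip":0.2,"x":0,"y":0,"z":4.4,"rx":0,"ry":0,"rz":0},{"grip":0.2,"x":0,"y":0,"z":4.4,"rx":0,"ry":0,"rz":0}])

```text
time: 18.5
tool_pos: [0.401, 0.0286, 0.021]
eef_rot: [[0.108, 0.994, -0.0], [0.994, -0.108, -0.0], [-0.0, -0.0, -1.0]]
ft_force: [-12.4, -0.2, 15.1]
finger_gap: 0.042
grasp_force: 105.7
```

Emit:
carry_out(increments=[{"grip":0.2,"x":0,"y":0,"z":-1.3,"rx":0,"ry":0,"rz":0},{"grip":0.2,"x":0,"y":0,"z":-1.3,"rx":0,"ry":0,"rz":0},{"grip":1,"x":0,"y":0,"z":-1.3,"rx":0,"ry":0,"rz":0},{"grip":1,"x":0,"y":0,"z":-1.3,"rx":0,"ry":0,"rz":0},{"grip":1,"x":0,"y":0,"z":-1.3,"rx":0,"ry":0,"rz":0},{"grip":1,"x":0,"y":0,"z":-10,"rx":0,"ry":0,"rz":0},{"grip":1,"x":0,"y":0,"z":-50,"rx":0,"ry":0,"rz":0},{"grip":1,"x":0,"y":0,"z":-100,"rx":0,"ry":0,"rz":0}])

```text
time: 19.5
tool_pos: [0.4001, 0.0286, 0.1202]
eef_rot: [[0.108, 0.994, -0.002], [0.994, -0.108, 0.0], [-0.0, -0.002, -1.0]]
ft_force: [0.2, 1.0, -0.3]
finger_gap: 0.0851
grasp_force: 0.0
```

```bash
python3 - <<'E'
from h import *
s=monitor.observe();print(s['finger_gap'],s['ft_force'])
th=np.radians(-6.2); 
plan((.40+.09*np.cos(th),.0276+.09*np.sin(th),.19),-6.2)
print(s["qpos"])
E
```

```text
0.08513753021894394 [ 0.23989151  1.01437397 -0.30300174]
now [0.4001 0.0286 0.1202] t 19.5 ang 83.8 | shift [ -1.   89.9 -69.9] turn [-7.000e-02  8.000e-02  9.002e+01]
[-2.08265439e-02 -2.44474704e-01  1.90075005e+00  6.09969946e-05
  1.48704303e+00  8.70604827e-02]
```

Emit:
carry_out(increments=[{"grip":1,"x":0,"y":0,"z":-35,"rx":0,"ry":0,"rz":10.5},{"grip":1,"x":0,"y":10,"z":-70,"rx":0,"ry":0,"rz":21},{"grip":1,"x":0,"y":50,"z":-70,"rx":0,"ry":0,"rz":31.5},{"grip":1,"x":0,"y":90,"z":-70,"rx":0,"ry":0,"rz":42},{"grip":1,"x":0,"y":90,"z":-70,"rx":0,"ry":0,"rz":52.5},{"grip":1,"x":0,"y":90,"z":-70,"rx":0,"ry":0,"rz":63},{"grip":1,"x":0,"y":90,"z":-70,"rx":0,"ry":0,"rz":73.5},{"grip":1,"x":0,"y":90,"z":-70,"rx":0,"ry":0,"rz":84}])

```text
time: 20.5
tool_pos: [0.4903, 0.0189, 0.1899]
eef_rot: [[1.0, -0.009, 0.001], [-0.009, -1.0, 0.0], [0.001, -0.0, -1.0]]
ft_force: [-0.0, -0.3, 0.1]
finger_gap: 0.0856
grasp_force: 0.0
```

Emit:
carry_out(increments=[{"grip":1,"x":0,"y":0,"z":0,"rx":0,"ry":0,"rz":6},{"grip":1,"x":0,"y":0,"z":0,"rx":0,"ry":0,"rz":6},{"grip":1,"x":0,"y":0,"z":0,"rx":0,"ry":0,"rz":6},{"grip":1,"x":0,"y":0,"z":0,"rx":0,"ry":0,"rz":6},{"grip":1,"x":0,"y":0,"z":0,"rx":0,"ry":0,"rz":6},{"grip":1,"x":0,"y":0,"z":0,"rx":0,"ry":0,"rz":6},{"grip":1,"x":0,"y":0,"z":0,"rx":0,"ry":0,"rz":6},{"grip":1,"x":0,"y":0,"z":0,"rx":0,"ry":0,"rz":6}])

```text
time: 21.5
tool_pos: [0.4902, 0.0189, 0.1892]
eef_rot: [[0.994, -0.108, 0.0], [-0.108, -0.994, 0.0], [0.0, -0.0, -1.0]]
ft_force: [1.0, -0.4, 0.4]
finger_gap: 0.0854
grasp_force: 0.0
```

```bash
python3 - <<'E'
from h import *
p=camera("wrist");save(p,"w6.png")
import pickle;pickle.dump(p,open("w6.pkl","wb"))
th=np.radians(-6.2)
P=T((.401+.07*np.cos(th),.0276+.07*np.sin(th),th),np.array([(100,50,16),(100,-50,16),(-100,-50,16),(-100,50,16),(25,13,61),(25,-13,61),(75,-13,61),(75,13,61),(-70,0,46)])/1e3)
print(proj(p,P).round(1).tolist()); plan((.52,.01,.1),-6.2)
E
```

```text
[[254.1, 107.1], [385.3, 107.2], [373.1, 334.1], [265.5, 334.0], [301.5, 218.3], [337.8, 218.4], [339.1, 147.1], [300.6, 147.1], [319.4, 323.0]]
now [0.4903 0.0189 0.1893] t 21.55 ang -6.2 | shift [30.5  5.7 89.3] turn [-0.01 -0.    0.02]
```

View pics/w6.png

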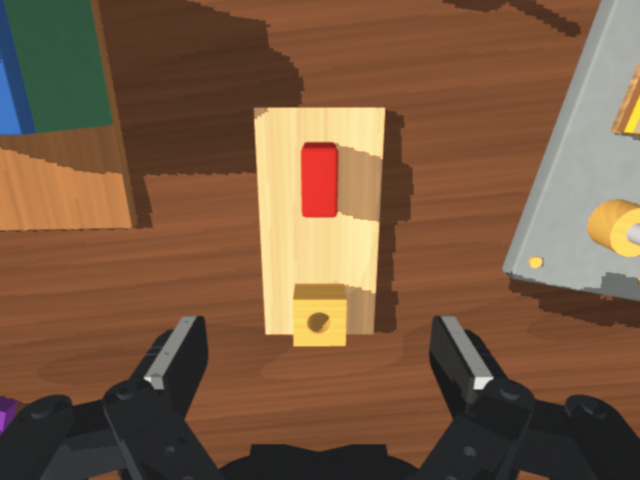

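The plate lies flat where expected: hole at (319,322), grip block centred at (319.7,180). The corners are within 1 px of my prediction. I'll grasp the block across its 50 mm length, so the board can't droop.

Emit:
carry_out(increments=[{"grip":1,"x":30,"y":1,"z":0,"rx":0,"ry":0,"rz":-10.5},{"grip":1,"x":30.3,"y":1,"z":0,"rx":0,"ry":0,"rz":-21},{"grip":1,"x":30.3,"y":1,"z":0,"rx":0,"ry":0,"rz":-31.5},{"grip":1,"x":30.3,"y":1,"z":0,"rx":0,"ry":0,"rz":-42},{"grip":1,"x":30.3,"y":1,"z":0,"rx":0,"ry":0,"rz":-52.5},{"grip":1,"x":30.3,"y":1,"z":0,"rx":0,"ry":0,"rz":-63},{"grip":1,"x":30.3,"y":1,"z":0,"rx":0,"ry":0,"rz":-73.5},{"grip":1,"x":30.3,"y":1,"z":0,"rx":0,"ry":0,"rz":-84}])

```text
time: 22.55
tool_pos: [0.5202, 0.0146, 0.1892]
eef_rot: [[0.205, 0.979, -0.0], [0.979, -0.205, 0.0], [0.0, -0.0, -1.0]]
ft_force: [-0.1, 0.2, 0.7]
finger_gap: 0.0853
grasp_force: 0.0
```

Emit:
carry_out(increments=[{"grip":1,"x":0,"y":0,"z":0,"rx":0,"ry":0,"rz":-6},{"grip":1,"x":0,"y":0,"z":20,"rx":0,"ry":0,"rz":-6},{"grip":1,"x":0,"y":0,"z":60,"rx":0,"ry":0,"rz":-6},{"grip":1,"x":0,"y":0,"z":90,"rx":0,"ry":0,"rz":-6},{"grip":1,"x":0,"y":0,"z":100,"rx":0,"ry":0,"rz":-6},{"grip":1,"x":0,"y":0,"z":100,"rx":0,"ry":0,"rz":-6},{"grip":1,"x":0,"y":0,"z":100,"rx":0,"ry":0,"rz":-6},{"grip":1,"x":0,"y":0,"z":100,"rx":0,"ry":0,"rz":-6}])

```text
time: 23.55
tool_pos: [0.521, 0.0146, 0.0906]
eef_rot: [[0.108, 0.994, 0.002], [0.994, -0.108, -0.0], [0.0, 0.002, -1.0]]
ft_force: [-0.8, -0.6, -0.4]
finger_gap: 0.085
grasp_force: 0.0
```

```bash
python3 - <<'E'
from h import *
p=camera("wrist");save(p,"w7.png")
h=cv2.cvtColor(p["image"],cv2.COLOR_RGB2HSV).astype(int)
m=((h[...,0]<6)|(h[...,0]>174))&(h[...,1]>170)&(h[...,2]>150)
n,l,st,ce=cv2.connectedComponentsWithStats(m.astype(np.uint8));i=1+np.argmax(st[1:,4]);print(st[i])
P=T((.4706,.02,np.radians(-6.2)),np.array([(25,13,61),(25,-13,61),(75,-13,61),(75,13,61)])/1e3);print(proj(p,P).round(1).tolist())
plan((.5203,.0146,.022),83.8)
E
```

```text
[ 266  234  102   73 7014]
[[263.9, 261.9], [266.2, 310.6], [367.4, 310.5], [369.7, 261.9]]
now [0.5208 0.0146 0.0903] t 23.6 ang 83.8 | shift [-0.1 -0.6 68.3] turn [ 0.1  -0.01  0.02]
```

Emit:
carry_out(increments=[{"grip":1,"x":0,"y":0,"z":30,"rx":0,"ry":0,"rz":0},{"grip":1,"x":0,"y":0,"z":55,"rx":0,"ry":0,"rz":0},{"grip":1,"x":0,"y":0,"z":67,"rx":0,"ry":0,"rz":0},{"grip":1,"x":0,"y":0,"z":67,"rx":0,"ry":0,"rz":0},{"grip":0.6,"x":0,"y":0,"z":67,"rx":0,"ry":0,"rz":0},{"grip":0.3,"x":0,"y":0,"z":67,"rx":0,"ry":0,"rz":0},{"grip":0.3,"x":0,"y":0,"z":67,"rx":0,"ry":0,"rz":0},{"grip":0.3,"x":0,"y":0,"z":67,"rx":0,"ry":0,"rz":0}], grip_force=110)

```text
time: 24.6
tool_pos: [0.5213, 0.0146, 0.0237]
eef_rot: [[0.108, 0.994, 0.003], [0.994, -0.108, -0.0], [0.0, 0.003, -1.0]]
ft_force: [1.2, -0.3, 6.4]
finger_gap: 0.0486
grasp_force: 115.2
```

```bash
python3 - <<'E'
from h import *
s=monitor.observe();print(s['finger_gap'],s['grasp_force'],s['ft_force'],s['moment'])
plan((.5694,-.256,.30),73.3)
E
```

```text
0.048648227362743615 115.2171778678894 [ 1.15623478 -0.3256922   6.37431615] [0.00561995 0.23034957 0.06207004]
now [0.5213 0.0146 0.0237] t 24.6 ang 83.8 | shift [-263.7   77.7 -276.2] turn [ 0.15 -0.03 10.52]
```

Emit:
carry_out(increments=[{"grip":0.3,"x":0,"y":0,"z":-15,"rx":0,"ry":0,"rz":0},{"grip":0.3,"x":0,"y":0,"z":-45,"rx":0,"ry":0,"rz":0},{"grip":0.3,"x":0,"y":0,"z":-85,"rx":0,"ry":0,"rz":0},{"grip":0.3,"x":0,"y":0,"z":-130,"rx":0,"ry":0,"rz":0},{"grip":0.3,"x":0,"y":0,"z":-175,"rx":0,"ry":0,"rz":0},{"grip":0.3,"x":0,"y":0,"z":-210,"rx":0,"ry":0,"rz":0},{"grip":0.3,"x":0,"y":0,"z":-225,"rx":0,"ry":0,"rz":0},{"grip":0.3,"x":0,"y":0,"z":-225,"rx":0,"ry":0,"rz":0}])

```text
time: 25.6
tool_pos: [0.5203, 0.0146, 0.2473]
eef_rot: [[0.108, 0.994, 0.001], [0.994, -0.108, 0.0], [0.0, 0.001, -1.0]]
ft_force: [0.2, 0.4, -6.3]
finger_gap: 0.049
grasp_force: 115.5
```

Emit:
carry_out(increments=[{"grip":0.3,"x":-20,"y":6,"z":0,"rx":0,"ry":0,"rz":1},{"grip":0.3,"x":-60,"y":18,"z":0,"rx":0,"ry":0,"rz":3},{"grip":0.3,"x":-105,"y":32,"z":0,"rx":0,"ry":0,"rz":5},{"grip":0.3,"x":-150,"y":46,"z":0,"rx":0,"ry":0,"rz":7},{"grip":0.3,"x":-195,"y":60,"z":0,"rx":0,"ry":0,"rz":9},{"grip":0.3,"x":-235,"y":72,"z":0,"rx":0,"ry":0,"rz":10.5},{"grip":0.3,"x":-263,"y":78,"z":0,"rx":0,"ry":0,"rz":10.5},{"grip":0.3,"x":-263,"y":78,"z":0,"rx":0,"ry":0,"rz":10.5}])

```text
time: 26.6
tool_pos: [0.5685, -0.2569, 0.2435]
eef_rot: [[0.29, 0.957, -0.005], [0.957, -0.29, 0.002], [0.001, -0.005, -1.0]]
ft_force: [0.3, 0.3, -5.2]
finger_gap: 0.0489
grasp_force: 115.6
```

```bash
python3 - <<'E'
from h import *
import pickle
s=monitor.observe();print(s['finger_gap'],s['grasp_force'],s['ft_force'],s['moment'])
plan((.5694,-.256,.24),73.3)
p=camera("wrist");save(p,"w8.png");q=camera("side");save(q,"s8.png");pickle.dump((p,q,s),open("w8.pkl","wb"))
print(proj(p,[(.4545,-.2215,.178)]))
im=np.hstack([cv2.imread("pics/w8.png"),cv2.resize(cv2.imread("pics/s8.png")[200:400,240:440],(480,480),interpolation=cv2.INTER_CUBIC)]);cv2.imwrite("pics/v8.png",cv2.resize(im,(800,343)))
E
```

```text
0.04887240103691765 115.56364059448242 [ 0.31125479  0.28004569 -5.19656661] [-0.06206491 -0.25028801  0.00482577]
now [ 0.5685 -0.2569  0.2435] t 26.6 ang 73.2 | shift [1.2 0.6 3.5] turn [-0.31 -0.05 -0.14]
[[109.79662884 256.61823074]]
```

View pics/v8.png

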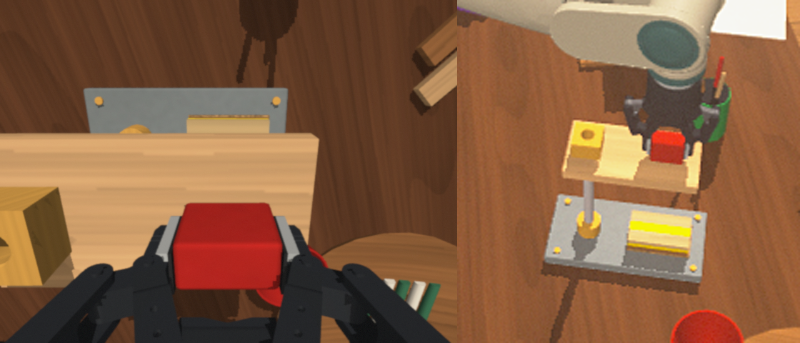

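The wrist and side views show the plate level in the hand and above the rod, with the hole over the tip at about (588,135) in the right crop. I'll refine the plate's pose in the hand from its edges.

```bash
cat > edge.py <<'E'
from h import *
import pickle
p,q,s=pickle.load(open("w8.pkl","rb"))
E=np.array(s["eef_rot"]);tp=np.array(s["tool_pos"])
g=cv2.GaussianBlur(p["image"],(0,0),1).astype(np.float32)
ed=[((100,50,16),(-20,50,16)),((100,50,16),(100,10,16)),((25,13,61),(75,13,61)),((25,-13,61),(75,-13,61)),((25,13,61),(25,-13,61)),((75,13,61),(75,-13,61)),((-48,22,46),(-48,-22,46)),((-48,22,46),(-90,22,46)),((100,50,0),(100,10,0))]
# plate -> tool: plate x = tool y, plate y = tool x, plate z = -tool z
B=np.array([[0,1,0],[1,0,0],[0,0,-1.]])
def world(v,X): # v: dx,dy,dz (mm, plate axes), rotvec deg (plate axes)
    Y=Ro.from_rotvec(np.radians(v[3:])).apply(X-np.array([50,0,23.7]))+v[:3]
    return tp+(Y/1e3)@B.T@E.T
def samp(v,w):
    out=[]
    for k,(a,b) in enumerate(ed):
        n=25;t=np.linspace(.06,.94,n)[:,None];X=np.array(a)*(1-t)+np.array(b)*t
        uv=proj(p,world(v,X));d=uv[-1]-uv[0];L=np.linalg.norm(d);nn=np.array([-d[1],d[0]])/L
        r=np.arange(-w,w+.01,.5)
        for i in range(n):
            P=uv[i]+r[:,None]*nn
            if P.min()<4 or P[:,0].max()>634 or P[:,1].max()>474: continue
            pr=cv2.remap(g,P[:,0].astype(np.float32)[None],P[:,1].astype(np.float32)[None],1)[0]
            gr=np.abs(np.gradient(pr,axis=0)).sum(1); j=np.argmax(gr)
            if gr[j]>6: out.append((k,X[i],nn,P[j]))
    return out
v=np.zeros(6)
for w in(10,6,4,4):
    S=samp(v,w);X=np.array([o[1] for o in S]);N=np.array([o[2] for o in S]);M=np.array([o[3] for o in S])
    f=lambda v:np.r_[((proj(p,world(v,X))-M)*N).sum(1)*1.0, v[2:6]*.5]
    r=least_squares(f,v,loss='soft_l1',f_scale=.7);v=r.x
    res=f(v);print(v.round(2),[(k,round(float(np.median(res[:len(S)][[o[0]==k for o in S]])),2)) for k in range(len(ed)) if any(o[0]==k for o in S)])
H=world(v,np.array([[-70,0,0],[-70,0,46.],[50,0,40]]));print("hole bottom/top, grip",H.round(4).tolist())
E
python3 edge.py
```

```text
[-0.06  3.85 -0.52  3.92 -0.26  0.44] [(0, -0.35), (1, -1.4), (3, 0.01), (4, 3.12), (5, -1.83), (6, -0.63), (7, 2.13), (8, 9.18)]
[-0.28  3.82 -0.98  4.37  0.34  0.25] [(0, -0.41), (1, -0.37), (3, -0.45), (4, 2.4), (5, -1.82), (6, 0.26), (7, 1.16), (8, 4.43)]
[-0.37  3.83 -1.17  4.67  0.37  0.21] [(0, -0.44), (1, -0.26), (3, -0.65), (4, 2.54), (5, -1.61), (6, -0.14), (7, 1.36), (8, 1.14)]
[-0.48  3.85 -1.09  4.64  0.15  0.27] [(0, -0.45), (1, 0.06), (3, -0.45), (4, 3.21), (5, -0.91), (6, -0.14), (7, 1.35), (8, 2.74)]
hole bottom/top, grip [[0.4545, -0.217, 0.2198], [0.4538, -0.2207, 0.2656], [0.5689, -0.2544, 0.2587]]
```

```bash
cat > e2.py <<'E'
exec(open("edge.py").read().split("v=np.zeros(6)")[0])
def run(keep,pri,name):
    v=np.zeros(6)
    for w in(10,7,4,4):
        S=[o for o in samp(v,w) if o[0] in keep];X=np.array([o[1] for o in S]);N=np.array([o[2] for o in S]);M=np.array([o[3] for o in S])
        f=lambda v:np.r_[((proj(p,world(v,X))-M)*N).sum(1), v*np.array(pri)]
        v=least_squares(f,v,loss='soft_l1',f_scale=.7).x
    res=f(v);H=world(v,np.array([[-70,0,0],[-70,0,46.]]))
    print(name,v.round(2),[(k,round(float(np.median(res[:len(S)][[o[0]==k for o in S]])),2),sum(o[0]==k for o in S)) for k in keep if any(o[0]==k for o in S)],H[:,:2].round(4).tolist())
if __name__=="__main__":
    run((0,1,6,7),(0,0,5,50,50,0),"flat")
    run((0,1,6,7),(0,0,5,2,2,0),"free")
    run((0,1,3,6,7),(0,0,5,50,50,0),"flat+3")
    for k,(a,b) in enumerate(ed):print(k,proj(p,world(np.zeros(6),np.array([a,b],float))).round(0).tolist())
E
python3 e2.py
```

```text
flat [-0.02  3.68 -0.44 -0.   -0.    0.12] [(0, -0.01, 25), (1, 0.03, 25), (6, 0.1, 25)] [[0.4545, -0.2188], [0.4548, -0.2189]]
free [-0.24  3.78 -0.11 -0.22 -0.53  0.27] [(0, 0.05, 25), (1, 0.06, 25), (6, -0.02, 25)] [[0.4544, -0.2191], [0.4543, -0.2189]]
flat+3 [ 0.32  3.33  0.06  0.   -0.    0.76] [(0, -1.47, 25), (1, -0.46, 25), (3, -1.16, 25), (6, 0.43, 25), (7, 4.0, 2)] [[0.4544, -0.2205], [0.4546, -0.2206]]
0 [[447.0, 195.0], [138.0, 195.0]]
1 [[447.0, 195.0], [437.0, 288.0]]
2 [[238.0, 344.0], [398.0, 344.0]]
3 [[243.0, 411.0], [393.0, 411.0]]
4 [[238.0, 344.0], [243.0, 411.0]]
5 [[398.0, 344.0], [393.0, 411.0]]
6 [[30.0, 296.0], [58.0, 400.0]]
7 [[30.0, 296.0], [-93.0, 296.0]]
8 [[435.0, 187.0], [427.0, 273.0]]
```

```bash
cat > e3.py <<'E'
from h import *
import pickle
p,q,s=pickle.load(open("w8.pkl","rb"))
def efit(pic,img,ed,W,v0,pri,ws=(5,3,2,2)):
    g=cv2.GaussianBlur(img,(0,0),.7).astype(np.float32);v=np.array(v0,float)
    for w in ws:
        S=[]
        for k,(a,b) in enumerate(ed):
            n=25;t=np.linspace(.08,.92,n)[:,None];X=np.array(a)*(1-t)+np.array(b)*t
            uv=proj(pic,W(v,X));d=uv[-1]-uv[0];nn=np.array([-d[1],d[0]])/np.linalg.norm(d);r=np.arange(-w,w+.01,.25)
            for i in range(n):
                P=uv[i]+r[:,None]*nn
                pr=cv2.remap(g,P[:,0].astype(np.float32)[None],P[:,1].astype(np.float32)[None],cv2.INTER_CUBIC)[0]
                gr=np.abs(np.gradient(pr,axis=0)).sum(1);j=np.argmax(gr)
                if gr[j]>5:S.append((k,X[i],nn,P[j]))
        X,N,M=[np.array([o[i] for o in S]) for i in(1,2,3)]
        f=lambda v:np.r_[((proj(pic,W(v,X))-M)*N).sum(1),(v-v0)*pri]
        v=least_squares(f,v,loss='soft_l1',f_scale=.4).x
    res=f(v)
    return v.round(2),[(k,round(float(np.median(res[:len(S)][[o[0]==k for o in S]])),2)) for k in range(len(ed)) if any(o[0]==k for o in S)]
def Wp(base,zoff): # v: dx,dy mm (local), yaw deg, roll deg, dz
    def W(v,X):
        Y=Ro.from_rotvec(np.radians([v[3],0,0])).apply(X-[0,0,43])+[0,0,43]
        Y=Ro.from_euler('z',v[2],degrees=True).apply(Y)+[v[0],v[1],v[4]+zoff]
        return T(base,Y/1e3)
    return W
if __name__=="__main__":
    press=(.5694,-.256,np.radians(-16.72))
    R=lambda x0,x1,y0,y1,z:[((x0,y0,z),(x1,y0,z)),((x1,y0,z),(x1,y1,z)),((x1,y1,z),(x0,y1,z)),((x0,y1,z),(x0,y0,z))]
    pe=R(-185,75,-65,65,20)+R(-52,52,-32,32,24)
    tp=s["tool_pos"];pl=(tp[0]-.05*np.cos(press[2]),tp[1]-.05*np.sin(press[2]),press[2]);zo=(tp[2]-.0237)*1e3
    le=R(-92,-48,-22,22,46)+[((-100,-50,0),(100,-50,0)),((-100,-50,16),(100,-50,16)),((-100,50,16),(20,50,16)),((100,-50,16),(100,50,16)),((-100,-50,16),(-100,50,16)),((25,-13,61),(75,-13,61))]
    for n in("side","top"):
        pic=camera(n);img0=cv2.imread(f"pics/{n}0.png")[:,:,::-1];save(pic,n+"9.png")
        print(n,"press",*efit(pic,img0,pe,Wp(press,0),np.zeros(5),np.array([0,0,0,99,99])))
        for rp in(99,1): print(n,"plate",*efit(pic,pic["image"],le,Wp(pl,zo),np.zeros(5),np.array([0,0,0,rp,20])))
E
python3 e3.py
```

```text
side press [-0.65 -0.36 -0.4  -0.   -0.  ] [(0, 0.5), (1, 0.25), (2, 0.25), (3, 0.25), (4, -2.0), (5, -0.0), (6, -0.25), (7, 0.0)]
side plate [-1.05  4.37 -0.44  0.    0.  ] [(0, -0.24), (1, -1.51), (2, -0.77), (3, -1.49), (4, -0.03), (5, -0.14), (6, 0.01), (7, -0.5), (8, 0.23), (9, -0.02)]
side plate [-1.11  4.36 -0.36  0.28  0.  ] [(0, -0.24), (1, -1.77), (2, -0.77), (3, -1.48), (4, -0.23), (5, 0.0), (6, 0.04), (7, -0.52), (8, 0.23), (9, -0.0)]
top press [-1.01  0.89 -0.34 -0.   -0.  ] [(0, 0.24), (1, 0.25), (2, -0.24), (3, 0.5), (4, -2.01), (5, -0.25), (6, -0.24), (7, -0.5)]
top plate [ 3.2  -0.49  2.05 -0.   -0.  ] [(0, -1.32), (1, -0.0), (4, -0.54), (5, 0.86), (6, 1.61), (7, 0.58), (9, -0.2)]
top plate [ 3.8   1.02  1.82 -1.44 -0.  ] [(0, -1.88), (1, -0.4), (4, -0.57), (5, 0.48), (6, 1.64), (7, 1.35), (9, 0.31)]
```

```bash
python3 - <<'E'
from h import *
import pickle
camera("top");p=camera("wrist");q=camera("side");s=monitor.observe();pickle.dump((p,q,s),open("w8.pkl","wb"))
plan((.5694,-.256,.24),73.3,s)
E
python3 e2.py | head -3; python3 e3.py | grep side
```

```text
now [ 0.5696 -0.2544  0.2472] t 26.95 ang 73.4 | shift [-1.6  0.3  7.2] turn [-0.01 -0.01  0.08]
flat [-0.16  3.83 -0.94 -0.   -0.    0.23] [(0, 0.03, 25), (1, 0.03, 25), (6, 0.02, 25)] [[0.4554, -0.2168], [0.4554, -0.2168]]
free [-0.83  4.01 -0.14 -0.09 -1.3   0.45] [(0, -0.01, 25), (1, 0.02, 25), (6, 0.03, 24)] [[0.4552, -0.2171], [0.4542, -0.2168]]
flat+3 [ 0.16  3.51 -0.36  0.   -0.    0.86] [(0, -1.48, 25), (1, -0.47, 25), (3, -1.06, 25), (6, 0.46, 25), (7, 4.04, 2)] [[0.4552, -0.2185], [0.4552, -0.2185]]
side press [-0.65 -0.36 -0.4  -0.   -0.  ] [(0, 0.5), (1, 0.25), (2, 0.25), (3, 0.25), (4, -2.0), (5, -0.0), (6, -0.25), (7, 0.0)]
side plate [-0.65  1.05 -0.22  0.    0.  ] [(0, -0.28), (1, -1.49), (2, -0.73), (3, -1.26), (4, -0.02), (5, -0.02), (6, -0.02), (7, -0.25), (8, 0.25), (9, -0.01)]
side plate [-0.74  0.99 -0.14  0.38  0.  ] [(0, -0.24), (1, -1.51), (2, -0.74), (3, -1.24), (4, -0.0), (5, 0.01), (6, -0.03), (7, -0.27), (8, 0.23), (9, 0.03)]
```

Emit:
carry_out(increments=[{"grip":0.3,"x":-3.2,"y":0.2,"z":0,"rx":0,"ry":0,"rz":0.1},{"grip":0.3,"x":-3.2,"y":0.2,"z":15,"rx":0,"ry":0,"rz":0.1},{"grip":0.3,"x":-3.2,"y":0.2,"z":30,"rx":0,"ry":0,"rz":0.1},{"grip":0.3,"x":-3.2,"y":0.2,"z":40,"rx":0,"ry":0,"rz":0.1},{"grip":0.3,"x":-3.2,"y":0.2,"z":44,"rx":0,"ry":0,"rz":0.1},{"grip":0.3,"x":-3.2,"y":0.2,"z":48,"rx":0,"ry":0,"rz":0.1},{"grip":0.3,"x":-3.2,"y":0.2,"z":51,"rx":0,"ry":0,"rz":0.1},{"grip":0.3,"x":-3.2,"y":0.2,"z":51,"rx":0,"ry":0,"rz":0.1}])

```text
time: 28.05
tool_pos: [0.5687, -0.2584, 0.1962]
eef_rot: [[0.289, 0.957, 0.0], [0.957, -0.289, 0.0], [0.0, -0.0, -1.0]]
ft_force: [0.3, -0.1, -5.4]
finger_gap: 0.0484
grasp_force: 115.7
```

```bash
python3 - <<'E'
from h import *
import pickle
q=camera("side");p=camera("wrist");s=monitor.observe();pickle.dump((p,q,s),open("w8.pkl","wb"))
print(s['ft_force'],s['moment'],s['grasp_force']);plan((.5689,-.2575,.196),73.3,s)
E
python3 e3.py | grep side
```

```text
[ 0.00516024  0.26528778 -4.48079989] [-0.07815544 -0.25886189 -0.01343599] 115.6644058227539
now [ 0.5688 -0.2584  0.1965] t 28.15 ang 73.2 | shift [ 0.9 -0.2  0.5] turn [ 0.02  0.   -0.08]
side press [-0.65 -0.36 -0.4  -0.   -0.  ] [(0, 0.5), (1, 0.25), (2, 0.25), (3, 0.25), (4, -2.0), (5, -0.0), (6, -0.25), (7, 0.0)]
side plate [-0.71  1.27 -0.31  0.    0.  ] [(0, -0.47), (1, -1.49), (2, -1.26), (3, -1.5), (4, -0.22), (5, -0.13), (6, 0.02), (7, -0.26), (8, 0.24), (9, 0.18)]
side plate [-0.74  1.36 -0.17  0.3   0.  ] [(0, -0.24), (1, -1.52), (2, -1.26), (3, -1.48), (4, -0.22), (5, -0.14), (6, 0.01), (7, -0.27), (8, 0.21), (9, 0.15)]
```

Emit:
carry_out(increments=[{"grip":0.3,"x":0.8,"y":-0.2,"z":0,"rx":0,"ry":0,"rz":0},{"grip":0.3,"x":0.8,"y":-0.2,"z":4,"rx":0,"ry":0,"rz":0},{"grip":0.3,"x":0.8,"y":-0.2,"z":8,"rx":0,"ry":0,"rz":0},{"grip":0.3,"x":0.8,"y":-0.2,"z":11,"rx":0,"ry":0,"rz":0},{"grip":0.3,"x":0.8,"y":-0.2,"z":14,"rx":0,"ry":0,"rz":0},{"grip":0.3,"x":0.8,"y":-0.2,"z":17,"rx":0,"ry":0,"rz":0},{"grip":0.3,"x":0.8,"y":-0.2,"z":19,"rx":0,"ry":0,"rz":0},{"grip":0.3,"x":0.8,"y":-0.2,"z":20,"rx":0,"ry":0,"rz":0}])

```text
time: 29.25
tool_pos: [0.5688, -0.2575, 0.1761]
eef_rot: [[0.289, 0.957, -0.0], [0.957, -0.289, 0.0], [0.0, -0.0, -1.0]]
ft_force: [0.2, -0.2, -5.1]
finger_gap: 0.049
grasp_force: 115.7
```

```bash
python3 - <<'E'
from h import *
camera("top");s=monitor.observe()
print(s['ft_force'],s['moment'],s['grasp_force']);plan((.5689,-.2575,.0717),73.3,s)
E
```

```text
[-0.88351814 -0.12063866 -4.49919405] [-0.10771196 -0.18919713  0.01004642] 115.66633343696594
now [ 0.5688 -0.2575  0.176 ] t 29.3 ang 73.2 | shift [  0.    0.2 104.3] turn [-0.01 -0.01 -0.08]
```

Emit:
carry_out(increments=[{"grip":0.3,"x":0,"y":0,"z":3,"rx":0,"ry":0,"rz":0},{"grip":0.3,"x":0,"y":0,"z":7,"rx":0,"ry":0,"rz":0},{"grip":0.3,"x":0,"y":0,"z":12,"rx":0,"ry":0,"rz":0},{"grip":0.3,"x":0,"y":0,"z":17,"rx":0,"ry":0,"rz":0},{"grip":0.3,"x":0,"y":0,"z":22,"rx":0,"ry":0,"rz":0},{"grip":0.3,"x":0,"y":0,"z":27,"rx":0,"ry":0,"rz":0},{"grip":0.3,"x":0,"y":0,"z":30,"rx":0,"ry":0,"rz":0},{"grip":0.3,"x":0,"y":0,"z":30,"rx":0,"ry":0,"rz":0}])

```text
time: 30.3
tool_pos: [0.5687, -0.2575, 0.1459]
eef_rot: [[0.289, 0.957, -0.0], [0.957, -0.289, 0.0], [0.0, -0.0, -1.0]]
ft_force: [0.0, 0.4, -4.5]
finger_gap: 0.0486
grasp_force: 115.7
```

```bash
python3 - <<'E'
from h import *
import pickle
q=camera("side");p=camera("wrist");s=monitor.observe();pickle.dump((p,q,s),open("w8.pkl","wb"))
print(s['ft_force'],s['moment'],s['grasp_force']);plan((.5689,-.2575,.0717),73.3,s);save(q,"s9.png")
a=q["image"][200:400,240:440,::-1];cv2.imwrite("pics/s9c.png",cv2.resize(a,(600,600),interpolation=cv2.INTER_CUBIC))
E
```

```text
[-0.03130189  0.39357198 -3.94492241] [-0.04416184 -0.2444937  -0.03158922] 115.66450238227844
now [ 0.5689 -0.2576  0.1464] t 30.4 ang 73.2 | shift [ 0.1 -0.  74.7] turn [ 0.02 -0.   -0.08]
```

View pics/s9c.png

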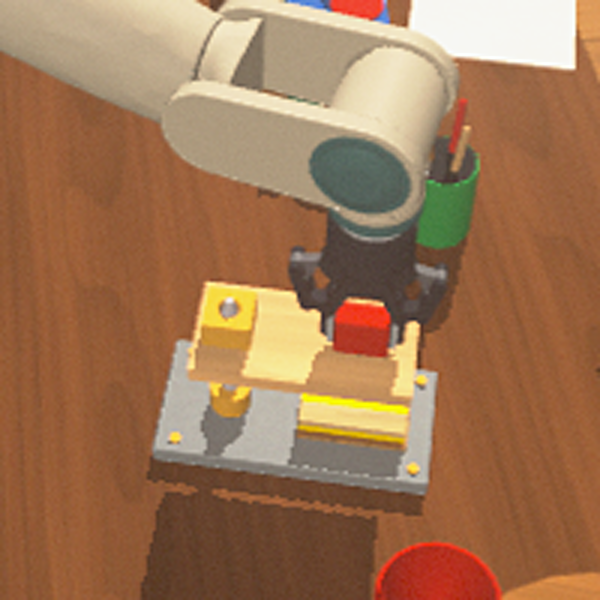

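The rod shows at the middle of the boss hole at about (230,307) in the crop. The plate is level and the blank sits under it, so I keep lowering.

Emit:
carry_out(increments=[{"grip":0.3,"x":0,"y":0,"z":5,"rx":0,"ry":0,"rz":0},{"grip":0.3,"x":0,"y":0,"z":12,"rx":0,"ry":0,"rz":0},{"grip":0.3,"x":0,"y":0,"z":19,"rx":0,"ry":0,"rz":0},{"grip":0.3,"x":0,"y":0,"z":26,"rx":0,"ry":0,"rz":0},{"grip":0.3,"x":0,"y":0,"z":33,"rx":0,"ry":0,"rz":0},{"grip":0.3,"x":0,"y":0,"z":39,"rx":0,"ry":0,"rz":0},{"grip":0.3,"x":0,"y":0,"z":42,"rx":0,"ry":0,"rz":0},{"grip":0.3,"x":0,"y":0,"z":42,"rx":0,"ry":0,"rz":0}])

```text
time: 31.4
tool_pos: [0.5687, -0.2575, 0.104]
eef_rot: [[0.289, 0.957, -0.0], [0.957, -0.289, 0.0], [0.0, -0.0, -1.0]]
ft_force: [0.5, 0.0, -4.3]
finger_gap: 0.0485
grasp_force: 115.7
```

Clean so far. There are 32 mm left to go.

Emit:
carry_out(increments=[{"grip":0.3,"x":0,"y":0,"z":5,"rx":0,"ry":0,"rz":0},{"grip":0.3,"x":0,"y":0,"z":11,"rx":0,"ry":0,"rz":0},{"grip":0.3,"x":0,"y":0,"z":17,"rx":0,"ry":0,"rz":0},{"grip":0.3,"x":0,"y":0,"z":22,"rx":0,"ry":0,"rz":0},{"grip":0.3,"x":0,"y":0,"z":25,"rx":0,"ry":0,"rz":0},{"grip":0.3,"x":0,"y":0,"z":27,"rx":0,"ry":0,"rz":0},{"grip":0.3,"x":0,"y":0,"z":28.5,"rx":0,"ry":0,"rz":0},{"grip":0.3,"x":0,"y":0,"z":28.5,"rx":0,"ry":0,"rz":0}])

```text
time: 32.4
tool_pos: [0.5688, -0.2575, 0.0757]
eef_rot: [[0.289, 0.957, 0.0], [0.957, -0.289, 0.0], [0.0, 0.0, -1.0]]
ft_force: [0.5, 0.3, -4.4]
finger_gap: 0.0487
grasp_force: 115.7
```

Emit:
carry_out(increments=[{"grip":0.3,"x":0,"y":0,"z":0.6,"rx":0,"ry":0,"rz":0},{"grip":0.3,"x":0,"y":0,"z":1.2,"rx":0,"ry":0,"rz":0},{"grip":0.3,"x":0,"y":0,"z":1.8,"rx":0,"ry":0,"rz":0},{"grip":0.3,"x":0,"y":0,"z":2.4,"rx":0,"ry":0,"rz":0},{"grip":0.3,"x":0,"y":0,"z":3,"rx":0,"ry":0,"rz":0},{"grip":0.3,"x":0,"y":0,"z":3.5,"rx":0,"ry":0,"rz":0},{"grip":0.3,"x":0,"y":0,"z":3.5,"rx":0,"ry":0,"rz":0},{"grip":0.3,"x":0,"y":0,"z":3.5,"rx":0,"ry":0,"rz":0}])

```text
time: 33.4
tool_pos: [0.5688, -0.2575, 0.0722]
eef_rot: [[0.289, 0.957, 0.0], [0.957, -0.289, 0.0], [0.0, -0.0, -1.0]]
ft_force: [0.6, 0.2, -4.3]
finger_gap: 0.0487
grasp_force: 115.7
```

Emit:
carry_out(increments=[{"grip":0.3,"x":0,"y":0,"z":0.3,"rx":0,"ry":0,"rz":0},{"grip":0.3,"x":0,"y":0,"z":0.6,"rx":0,"ry":0,"rz":0},{"grip":0.3,"x":0,"y":0,"z":0.9,"rx":0,"ry":0,"rz":0},{"grip":0.3,"x":0,"y":0,"z":1.2,"rx":0,"ry":0,"rz":0},{"grip":0.3,"x":0,"y":0,"z":1.4,"rx":0,"ry":0,"rz":0},{"grip":0.3,"x":0,"y":0,"z":1.4,"rx":0,"ry":0,"rz":0},{"grip":0.3,"x":0,"y":0,"z":1.4,"rx":0,"ry":0,"rz":0},{"grip":0.3,"x":0,"y":0,"z":1.4,"rx":0,"ry":0,"rz":0}])

```text
time: 34.4
tool_pos: [0.5689, -0.2576, 0.0717]
eef_rot: [[0.289, 0.957, 0.001], [0.957, -0.289, -0.0], [-0.0, 0.001, -1.0]]
ft_force: [-4.8, 2.4, 3.5]
finger_gap: 0.0487
grasp_force: 116.7
```

Contact came at exactly the expected height (TCP 0.0717). I'll seat it a touch more, then release and rise straight up.

Emit:
carry_out(increments=[{"grip":0.3,"x":0,"y":0,"z":0.3,"rx":0,"ry":0,"rz":0},{"grip":0.3,"x":0,"y":0,"z":0.3,"rx":0,"ry":0,"rz":0},{"grip":0.5,"x":0,"y":0,"z":0,"rx":0,"ry":0,"rz":0},{"grip":0.8,"x":0,"y":0,"z":-1,"rx":0,"ry":0,"rz":0},{"grip":1,"x":0,"y":0,"z":-1,"rx":0,"ry":0,"rz":0},{"grip":1,"x":0,"y":0,"z":-1,"rx":0,"ry":0,"rz":0},{"grip":1,"x":0,"y":0,"z":-1,"rx":0,"ry":0,"rz":0},{"grip":1,"x":0,"y":0,"z":-1,"rx":0,"ry":0,"rz":0}])

```text
time: 35.4
tool_pos: [0.5688, -0.2575, 0.0718]
eef_rot: [[0.289, 0.957, -0.0], [0.957, -0.289, 0.0], [0.0, -0.0, -1.0]]
ft_force: [-0.4, -0.2, -0.1]
finger_gap: 0.0856
grasp_force: 0.0
```

Emit:
carry_out(increments=[{"grip":1,"x":0,"y":0,"z":-10,"rx":0,"ry":0,"rz":0},{"grip":1,"x":0,"y":0,"z":-30,"rx":0,"ry":0,"rz":0},{"grip":1,"x":0,"y":0,"z":-60,"rx":0,"ry":0,"rz":0},{"grip":1,"x":0,"y":0,"z":-100,"rx":0,"ry":0,"rz":0},{"grip":1,"x":0,"y":0,"z":-140,"rx":0,"ry":0,"rz":0},{"grip":1,"x":0,"y":0,"z":-180,"rx":0,"ry":0,"rz":0},{"grip":1,"x":0,"y":0,"z":-180,"rx":0,"ry":0,"rz":0},{"grip":1,"x":0,"y":0,"z":-180,"rx":0,"ry":0,"rz":0}])

```text
time: 36.4
tool_pos: [0.5687, -0.2575, 0.2522]
eef_rot: [[0.289, 0.957, 0.0], [0.957, -0.289, -0.0], [0.0, 0.0, -1.0]]
ft_force: [-0.1, -0.4, -0.3]
finger_gap: 0.085
grasp_force: 0.0
```

```bash
cat > fin.py <<'E'
from e3 import *
s=monitor.observe();print(s['time'],s['finger_gap'],s['ft_force'],s['tool_pos'])
th=np.radians(-16.72);press=(.5694,-.256,th);pl=(.5694-.05*np.cos(th),-.256-.05*np.sin(th),th)
R=lambda x0,x1,y0,y1,z:[((x0,y0,z),(x1,y0,z)),((x1,y0,z),(x1,y1,z)),((x1,y1,z),(x0,y1,z)),((x0,y1,z),(x0,y0,z))]
le=[((-100,-50,0),(100,-50,0)),((-100,-50,16),(100,-50,16)),((-100,50,16),(100,50,16)),((100,-50,16),(100,50,16)),((-100,-50,16),(-100,50,16)),((25,-13,61),(75,-13,61))]
pic=camera("side");print(efit(pic,pic["image"],le,Wp(pl,48),np.zeros(5),np.array([0,0,0,1,.3])))
w=camera("wrist");print("wrist",efit(w,w["image"],le[1:4],Wp(pl,48),np.zeros(5),np.array([0,0,0,3,3]),ws=(8,5,4,3)))
old=cv2.imread("pics/side0.png").astype(int);new=pic["image"][:,:,::-1].astype(int)
for o in("brush_jar","bowl","tin"): print(o,[(round(d["confidence"],2),np.round(d["extent"]).tolist()) for d in cut_out(pic,o)][:1])
E
python3 fin.py
```

```text
36.4 0.0849777348303475 [-0.07603619 -0.41261373 -0.3153252 ] [ 0.56866334 -0.25748049  0.25218348]
(array([ 0.85, -0.89,  0.61,  0.36,  0.01]), [(0, 0.01), (1, 0.0), (2, 0.0), (3, -0.02), (4, -0.04), (5, 0.0)])
wrist (array([-0.07,  1.32, -0.03, -2.69,  0.95]), [(0, -0.19), (1, 0.14), (2, -0.0)])
brush_jar [(0.69, [377.0, 234.0, 405.0, 283.0])]
bowl [(0.77, [362.0, 380.0, 409.0, 428.0])]
tin []
```

The side camera fits the plate at 48 mm, level and within 1 mm of its place. The jar and bowl haven't moved and the hand is clear, so I'm handing the job in.

```bash
python3 -c "
from plant import manip
print(manip.job_done())"
```

```text
the job is handed in; nothing more can be done
None
```

I handed the job in at about 36.5 s: the blank is on the cork bed and the plate rests level over the rod at 48 mm, within about 1 mm of its place by the side camera. The gripper is open and clear; the jar and bowl had not moved, and the tin, which the arm never went near, was not detected in the last picture.

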